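# Lock the jam nut of the specimen stand and lean the slab on it

### The job

Fit the open-ended spanner flat on the lower of the specimen stand's two stacked nuts, handle beside the stop pin so that the lower nut cannot turn, and with it in place tighten the upper jam nut clockwise until it stops. Then take the spanner off and lay it back in the middle of its black mat. Last, draw the marble slab out of the slanted wooden holder and lean it gently on the stand, foot on the plate behind the ledge, back on the rest bar, centred on the bar; leave the other samples alone.

Things in the scene. Friction and masses are not known exactly. Their poses are not given: they have to be found in the camera images.
- stand: Fixed grey display stand: plate 210 x 230 mm, its top 20 mm above the table. Origin on the table (plate spans x -125..+85, y -115..+115 mm). Bolt with the two nuts at x +55, y +70, its top 60 mm above the table. A slab leaning well on it tilts 30 deg from vertical, top towards -x; its centre is then at x +20, y -50, z +84.
- stop_pin (a point): Centre of the foot of the steel stop pin on the stand's plate (12 mm diameter, 22 mm high), at x -90, y +88 in the stand's frame. A spanner on the lower nut with its handle along the stand's -x lies 5 mm clear of the pin, and the pin stops it when it is dragged clockwise.
- ledge (a point): Middle of the ledge's inner face at plate level: x +60, y -50, z +20 in the stand's frame. The ledge is a bar along y, 100 mm long, 14 mm high, 10 mm thick; the slab's foot stands on the plate on its -x side.
- rest_bar (a point): Middle of the rest bar: x +7.8, y -50, z +82.5 in the stand's frame. Round bar of 10 mm diameter along y, 92 mm long, on two thin posts; the slab's back leans on it.
- lower_nut (a joint): Angle of the lower hex nut (rad), positive clockwise from above; at 0 two of its flats are parallel to the stand's x axis. It turns easily (0.10 N m). 30 mm across flats, 16 mm high, standing on the plate. It must not be turned over 0.5 from 0.
- lower_mid (a point): Centre of the lower nut, half-way up (28 mm above the table).
- jam_nut (a joint): Angle of the jam nut relative to the lower nut (rad), positive clockwise from above (tightening): starts loose at 0 to 0.4, tight above 1.05, hard stop at 1.25. At 0 its flats line up with the lower nut's. It rubs on the lower nut (0.25 N m) and so drags it along unless that is held.
- jam_mid (a point): Centre of the jam nut, half-way up (44 mm above the table): hex nut 30 mm across flats, 14 mm high, 1 mm above the lower nut; the bolt stands 9 mm out of its top. Its axes turn with the nut: two flats face its +y and -y (and every 60 deg).
- spanner_grip (a point): Grip point of the loose steel open-ended spanner (200 g), at mid-height of its handle (14 mm wide, 12 mm high, flat underneath). x axis points along the spanner to the jaw, z up. The handle reaches from x -100 to +35 mm; the head is 8 mm thick, up to 60 mm wide, its jaw tips reach x +96.
- spanner_jaw (a point): Centre of the spanner's jaw, 70 mm from the grip point along x, half-way up the head (4 mm over its underside). The jaw is 32.2 mm wide, its tips flared to 44 mm, opens to +x, and its throat lies 19 mm behind this point.
- tool_mat: Fixed black rubber mat 240 x 110 x 3 mm, the spanner's place; origin at the centre of its underside, on the table.
- holder: Fixed wooden holder, base 110 x 120 mm, with a slot 40 mm deep, tilted 30 deg from vertical (top towards its -x), in which the slab stands; origin on the table under its centre. The slot's floor is 35 mm above it.
- slab_center (a point): Centre of the loose marble slab, 12 x 90 x 140 mm (x thickness, y width, z length upwards along the slab), 410 g. At the start it stands in the holder with z tilted 30 deg towards the holder's -x; its back lies on the holder's board for 77 mm of its length, its upper 63 mm are free on both sides. It must be drawn out along its own z for 45 mm.
- jar: Bystander: closed glass jar, 60 mm diameter, 85 mm high; origin under its centre. Leave alone.
- granite_lump: Bystander: lump of granite about 80 x 80 x 55 mm; origin underneath. Leave alone.
- sandstone_block: Bystander: sandstone block 50 x 85 x 30 mm; origin under its centre. Leave alone.
Not all that is in view belongs to the job. Of the things shaped like the part that bears slab_center, the marble one is meant.

How it is judged:
On the way, in this order (a step that is already met when the one before it is completed fails the run):
1. the spanner sits flat on the lower nut, its handle beside the stop pin (horizontal distance between spanner_jaw and lower_mid below 0.007 m and height (world z) of spanner_jaw below 0.031 m and angle between the x axis of spanner_jaw and the x axis of stand, either way round below 0.3 rad and value of joint jam_nut below 1 rad), for 0.2 s.
2. the jam nut is tight while the spanner is on the lower nut (value of joint jam_nut above 1.05 rad and horizontal distance between spanner_jaw and lower_mid below 0.012 m and height (world z) of spanner_jaw below 0.031 m), for 0.2 s.
3. the spanner lies on its mat again (horizontal distance between spanner_grip and tool_mat below 0.05 m and height (world z) of spanner_grip below 0.014 m), for 0.2 s.
4. the slab leans on the stand (angle between slab_center's own z axis and vertical between 0.42 and 0.63 rad and x of slab_center in the frame of stand between 0.005 and 0.035 m and y of slab_center in the frame of stand between -0.07 and -0.03 m and z of slab_center in the frame of stand between 0.072 and 0.095 m and angle between the y axis of slab_center and the y axis of stand, either way round below 0.2 rad), for 0.2 s.
At the end, for the whole second after the job is handed in: Jam nut at 1.05 rad or more, lower nut within 0.5 rad of 0; spanner flat, its grip point within 50 mm of the mat's centre; slab at rest on ledge and rest bar, tilted 24 to 36 deg, its centre within 15 mm in x, 20 mm in y and 12 mm in height of its place, square within 0.2 rad (all of step 3 and all of step 4 and value of joint jam_nut above 1.05 rad and value of joint lower_nut between -0.5 and 0.5 rad and linear speed of each of slab, spanner below 0.02 m/s); the robot touches nothing.
It fails at once if the lower nut is turned more than 0.5 rad (value of joint lower_nut above 0.5 rad or value of joint lower_nut below -0.5 rad).
It fails at once if another sample is moved more than 30 mm (distance of any of jar, granite_lump, sandstone_block from where it was at the start of the episode above 0.03 m).
It fails at once if the slab is banged on the stand (over 80 N) (contact force between slab and stand above 80 N).
It also fails if it takes over 72 s, if anything falls off the work surface, if the arm or the gripper's body presses on something with over 40 N, if the wrist force passes 120 N, or if a joint passes its speed limit or range.

### The arm

A 7-joint arm with a two-finger parallel gripper is mounted at the origin on the work surface. World frame = base frame: x ahead of the robot, y to its left, z up, the work surface at z = 0. Lengths are in m, angles in rad, forces in N, time in s.
With the tool pointing down it reaches from about 0.425 to 0.825 m from the base axis. Payload 3.6 kg.
Tool frame: the origin (TCP) lies at the very end of the fingers, on their centre line; the grasp point (between the pads) lies 19 mm behind it; x points along the fingers, y is the direction in which the jaws open and shut, and the axes are right-handed (so a half turn about x gives the same grasp; the last joint's range is limited). The gripper opens to 85 mm and grips with 20 to 120 N. Pads are 22 mm wide; open, the fingers measure 114 mm over their backs; the gripper's body (76 mm by 85 mm) begins 54 mm behind the grasp point. The pads swing forward as they close: fully open they stand 13 mm farther back than shut.
Start: joints at [1.319, 0.615, -0.013, 1.423, 0.008, 1.103, -0.04], TCP at [0.145, -0.634, 0.231] pointing down, gripper open.
Joint ranges: [-3.12, 3.12], [-0.3, 2.06], [-1.34, 1.32], [0.26, 2.42], [-1.36, 4.5], [0.01, 1.98], [-2.84, 2.84]. Speed limits (rad/s): [2.79, 2.79, 3.14, 3.14, 3.14, 3.14, 3.14].

### API

Orientations are given as [roll, pitch, yaw] about the fixed x, y, z axes, in that order (R = Rz(yaw) Ry(pitch) Rx(roll)).
In Python, from bench import sense, imaging, bot gives the robot as it stands.
- The arm moves only by the shell command python3 -m creep 'ROWS' [FORCE]. ROWS is JSON, one flat list of numbers, 5 for each row, row after row: the shift along the world's x, y, z in cm, then the turn about the world's z in degrees, then the gripper's target within -1 to 1 (fully open at 1, half-way at 0, shut at -1). A call has 1 to 5 rows; each row is the pose to reach, as a shift and turn from the pose commanded when the call began; what a row does not reach only later rows make up. A row lasts 1/12 s, in which the tool goes at most 41.7 mm and 7.16 degrees, less where a joint would pass 70% of its speed; a pose out of reach is approached as far as the arm can. A call with a gripper value outside its range is refused whole. The fingers move at their own pace and stop on an object; FORCE is the grip in N (left out, the last holds). Time passes only in rows, so rows that repeat a pose let the fingers close. It gives the time, the measured TCP pose, the force and the opening at its end, in the units of the state.
- sense(): the state, without advancing time (a new reading comes with each control period).
- imaging.grab_frame(name): name is "side" or "top" or "wrist"; returns a dict with "image" (400x640x3 uint8, red, green, blue), "fov_y" (degrees; the focal length in pixels is half the picture's height over the tangent of half this angle, whatever the lens; pixels are square), "cx", "cy" (the principal point, pixels), "world_to_cam" (4x4, takes a point from world to camera coordinates). Camera axes: x right, y down, z forward; pixel columns grow to the right and rows downward; lengths in m; the calibration is good to about 2 mm. A picture is of the moment at which its call begins. There is no depth.
- bot.hand_in(): hands the job in, once; it reports no verdict.
The state is a dict: "clock": time; "joints": joint angles; "qvel": joint speeds; "joint_torque": joint torques, N m; "tool_pos": TCP position; "eef_rot": TCP orientation; "contact_force": force on the tool from outside, world axes, zero at the start; "torque": the same for the moment, N m; "gripper_width": opening from 0.0 (shut) to 1.0 (fully open).
Only numpy, scipy, OpenCV 4.12 (cv2) and the standard library are available. Lean on these libraries where they do the work, as an engineer would, in place of code of your own. Each camera call takes 0.05 s, during which the arm holds its last target.

## Working session

There is one attempt and no reset: what is moved stays moved. The work goes in short steps, Python scripts to look and compute and a shell command to move; the robot and the scene stay as the last step left them, time stands still between calls to the robot, and variables do not carry over. Pictures are saved under pics/ and viewed, and the job is handed in when it is done.

```bash
ls -la; mkdir -p pics
python3 - <<'E'
from bench import sense, imaging, bot
import cv2, numpy as np
print(sense())
for n in ["side","top","wrist"]:
    f=imaging.grab_frame(n)
    cv2.imwrite(f"pics/a_{n}.png",f["image"][:,:,::-1])
    np.savez(f"pics/a_{n}.npz",**f)
    print(n,f["fov_y"],f["cx"],f["cy"],np.round(f["world_to_cam"],4).tolist(), [k for k in f])
E
```

```text
total 12
drwxr-xr-x  3 agent agent 4096 Dec  7 03:32 .
drwxr-xr-x 23 root  root  4096 Dec  7 03:32 ..
drwxr-xr-x  2 agent agent 4096 Dec  7 03:32 pics
{'clock': 0.0, 'joints': array([ 1.31949259,  0.61592813, -0.0126185 ,  1.42489856,  0.00811067,
        1.10340444, -0.04041973]), 'qvel': array([-1.07673157e-03,  5.46763893e-04,  7.53535971e-05,  1.05793275e-03,
        1.67441771e-04, -1.26367999e-03,  9.36779877e-06]), 'joint_torque': array([ 3.38906184e-04, -4.69216526e+01,  2.59377602e-01, -1.71034026e+01,
        9.95480310e-03,  9.65371291e-03, -3.60203694e-05]), 'tool_pos': array([ 0.1447313 , -0.63289653,  0.23013247]), 'eef_rot': array([-1.55298634,  1.56820823,  1.8134634 ]), 'contact_force': array([ 0.56375901, -0.06548327, -0.22871375]), 'torque': array([-0.0106882 , -0.03435543, -0.00215424]), 'gripper_width': 1.0005523147424227}
side 43.20767012096092 316.09181571308415 202.29535436981726 [[-0.9507, -0.3099, 0.0143, 0.5251], [-0.2327, 0.6819, -0.6935, 0.1742], [0.2051, -0.6626, -0.7203, 1.1934], [0.0, 0.0, 0.0, 1.0]] ['image', 'fov_y', 'cx', 'cy', 'world_to_cam']
top 48.60742544516769 319.000470556338 202.48286590641712 [[0.0127, -0.9999, -0.0025, 0.0172], [-0.992, -0.0123, -0.1259, 0.5376], [0.1259, 0.0041, -0.992, 1.2951], [0.0, 0.0, 0.0, 1.0]] ['image', 'fov_y', 'cx', 'cy', 'world_to_cam']
wrist 67.78956930945279 323.09819063658233 199.40639573110892 [[0.2239, -0.9746, -0.0025, -0.6493], [-0.939, -0.2164, 0.2673, -0.0348], [-0.2611, -0.0576, -0.9636, 0.3787], [0.0, 0.0, 0.0, 1.0]] ['image', 'fov_y', 'cx', 'cy', 'world_to_cam']
```

View pics/a_side.png

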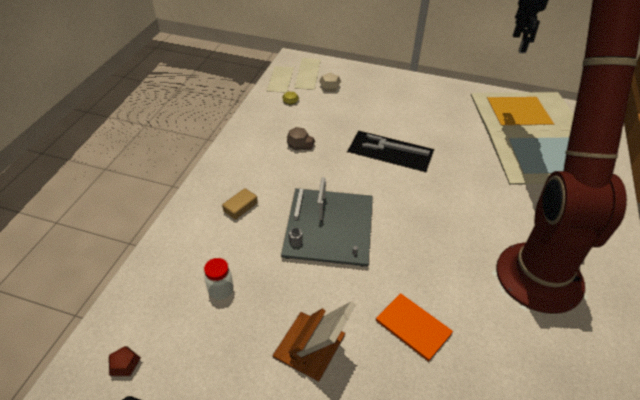

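View pics/a_top.png

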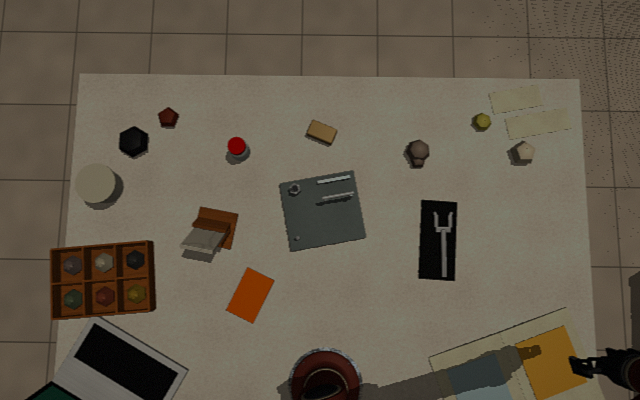

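View pics/a_wrist.png

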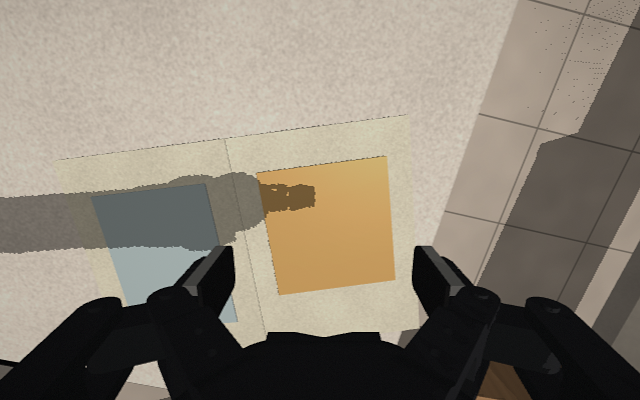

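```bash
cat > h.py <<'E'
import numpy as np, cv2
from bench import sense, imaging
def load(p):
    return dict(np.load(p))
def grab(n,tag):
    f=imaging.grab_frame(n); np.savez(f"pics/{tag}.npz",**f); cv2.imwrite(f"pics/{tag}.png",f["image"][:,:,::-1]); return f
def crop(f,x0,y0,x1,y1,s,name):
    im=f["image"][y0:y1,x0:x1,::-1]; im=cv2.resize(im,None,fx=s,fy=s,interpolation=cv2.INTER_CUBIC)
    cv2.imwrite(name,im)
def F(f): return 200/np.tan(np.radians(float(f["fov_y"])/2))
def ray(f,u,v):
    M=f["world_to_cam"];R=M[:3,:3];t=M[:3,3]
    d=R.T@np.array([(u-f["cx"])/F(f),(v-f["cy"])/F(f),1.]); return -R.T@t,d
def onz(f,u,v,z):
    c,d=ray(f,u,v); s=(z-c[2])/d[2]; return c+s*d
def proj(f,p):
    q=f["world_to_cam"]@np.append(p,1); return q[:2]/q[2]*F(f)+np.array([f["cx"],f["cy"]])
def tri(obs):
    A=np.zeros((3,3));b=np.zeros(3)
    for f,u,v in obs:
        c,d=ray(f,u,v); d=d/np.linalg.norm(d); P=np.eye(3)-np.outer(d,d); A+=P;b+=P@c
    x=np.linalg.solve(A,b)
    return x,[np.linalg.norm(proj(f,x)-[u,v]) for f,u,v in obs]
E
python3 - <<'E'
from h import *
t=load("pics/a_top.npz"); s=load("pics/a_side.npz")
crop(t,170,160,490,330,2.5,"pics/c1.png")
crop(s,180,130,460,390,2.8,"pics/c2.png")
E
```

```text
(no output)
```

View pics/c1.png

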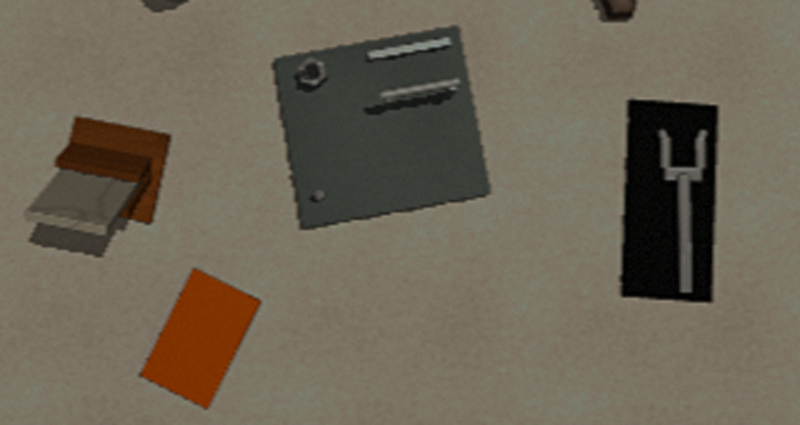

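View pics/c2.png

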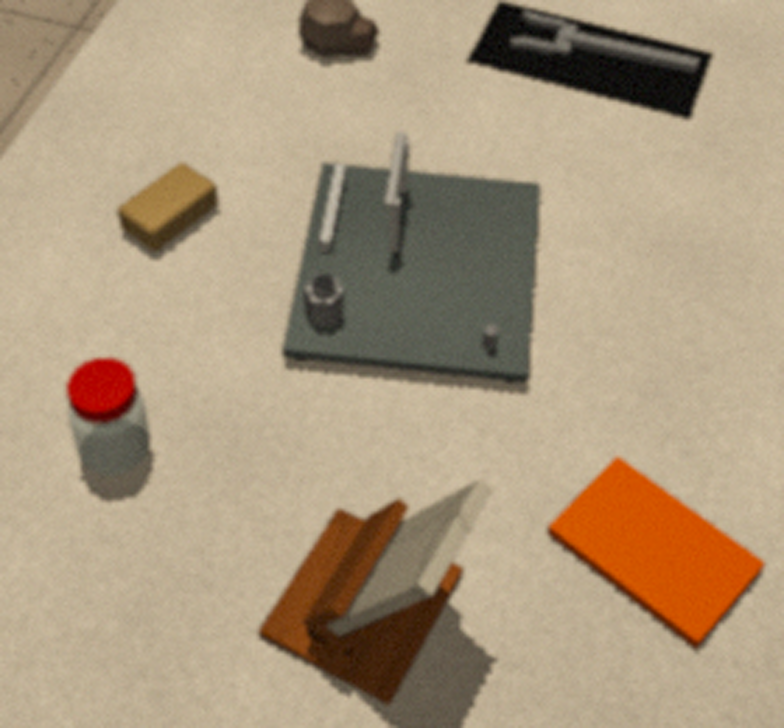

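Run:
```python
from h import *
t=load("pics/a_top.npz"); s=load("pics/a_side.npz")
def corners(f,mask,roi):
    m=np.zeros(mask.shape,np.uint8);x0,y0,x1,y1=roi;m[y0:y1,x0:x1]=mask[y0:y1,x0:x1]
    m=cv2.morphologyEx(m,cv2.MORPH_CLOSE,np.ones((5,5)))
    c=max(cv2.findContours(m,0,1)[0],key=cv2.contourArea)
    return m,cv2.minAreaRect(c),c
hsv=cv2.cvtColor(t["image"],cv2.COLOR_RGB2HSV); im=t["image"].astype(int)
print("plate px",im[215,320],im[220,300],"table",im[150,360],"mat",im[215,430],"slab",im[240,205],"wood",im[220,220])
# plate: 
d=np.abs(im-im[225,315]).max(2)<22
m,r,c=corners(t,(d*255).astype(np.uint8),(260,160,380,260)); b=cv2.boxPoints(r); print("plate",r,cv2.contourArea(c))
for z in [0.02]:
    P=np.array([onz(t,u,v,z) for u,v in b]);print(P.round(4).tolist(),"sides",[np.linalg.norm(P[i]-P[i-1]).round(4) for i in range(4)],P.mean(0))
d=im.max(2)<22
m,r,c=corners(t,(d*255).astype(np.uint8),(400,190,480,290)); b=cv2.boxPoints(r)
P=np.array([onz(t,u,v,.003) for u,v in b]);print("mat",P.round(4).tolist(),"sides",[np.linalg.norm(P[i]-P[i-1]).round(4) for i in range(4)],P.mean(0))
```

```text
plate px [62 64 60] [56 62 56] table [125 118 104] mat [6 9 5] slab [82 76 63] wood [75 40 14]
plate ((321.612060546875, 210.61599731445312), (70.12310028076172, 77.36796569824219), 79.69515228271484) 5206.0
[[0.5974, 0.1521, 0.02], [0.6432, -0.0799, 0.02], [0.4329, -0.1182, 0.02], [0.3887, 0.1094, 0.02]] sides [np.float64(0.213), np.float64(0.2365), np.float64(0.2138), np.float64(0.2319)] [0.51552283 0.0158415  0.02      ]
mat [[0.3146, -0.277, 0.003], [0.5532, -0.2908, 0.003], [0.55, -0.3984, 0.003], [0.3117, -0.3823, 0.003]] sides [np.float64(0.1053), np.float64(0.239), np.float64(0.1077), np.float64(0.2389)] [ 0.43239121 -0.33714291  0.003     ]
```

Run:
```python
from h import *
from scipy.spatial.transform import Rotation as Ro
st=sense();R=Ro.from_euler('xyz',st["eef_rot"]).as_matrix();print(R.round(3))
w=load("pics/a_wrist.npz");M=w["world_to_cam"];c=-M[:3,:3].T@M[:3,3];print("cam",c,"in tool",R.T@(c-st["tool_pos"]), "cam axes in tool",(M[:3,:3]@R).round(3))
t=load("pics/a_top.npz"); s=load("pics/a_side.npz")
im=t["image"].astype(int)
m=(im.min(2)>50).astype(np.uint8); 
b=np.zeros_like(m);b[203:277,422:456]=m[203:277,422:456]
n,l,stt,ce=cv2.connectedComponentsWithStats(b);print(stt,ce)
ys,xs=np.nonzero(b)
for y in range(205,280,4):
    xx=xs[ys==y]
    if len(xx):print(y,xx.min(),xx.max(),end=' | ')
```

```text
[[-0.     0.223 -0.975]
 [ 0.002 -0.975 -0.223]
 [-1.    -0.002  0.   ]]
cam [ 0.2115508  -0.61854929  0.37259652] in tool [-0.14215952  0.00043214 -0.06834403] cam axes in tool [[ 0.001  1.    -0.001]
 [-0.267  0.001  0.964]
 [ 0.964 -0.     0.267]]
[[     0      0    640    400 255584]
 [   434    212     19     65    388]
 [   455    249      1     28     28]] [[319.29722518 199.4315724 ]
 [443.29381443 240.02835052]
 [455.         262.5       ]]
213 434 452 | 217 434 451 | 221 434 451 | 225 434 451 | 229 436 450 | 233 441 445 | 237 441 445 | 241 442 445 | 245 442 445 | 249 442 455 | 253 442 455 | 257 442 455 | 261 442 455 | 265 442 455 | 269 442 455 | 273 442 455 |
```

Run:
```python
from h import *
t=load("pics/a_top.npz"); s=load("pics/a_side.npz")
a=onz(t,443,211.7,.012);b=onz(t,443.8,276.7,.012);print(a,b,np.linalg.norm(a-b)); d=(a-b)/np.linalg.norm(a-b);g=b+.1*d;print("grip",g,np.degrees(np.arctan2(d[1],d[0])))
print(proj(s,g),proj(s,a),proj(s,b))
```

```text
[ 0.51659858 -0.3533322   0.012     ] [ 0.32144955 -0.35132994  0.012     ] 0.19515929822524766
grip [ 0.42144429 -0.3523559   0.012     ] -0.5878447627802252
[394.56594204 144.4075562 ] [363.66813649 137.61797653] [427.94072178 151.74143386]
```

```bash
python3 -m creep '[2.8,2.8,0,-3,0, 5.6,5.6,0,-6,0, 8.4,8.4,0,-9,0, 11.2,11.2,0,-12,0, 14,14,-1,-13.5,0]'
```

```text
clock: 0.57
tool_pos: [0.2865, -0.4932, 0.2227]
eef_rot: [2.188, 1.567, -0.967]
contact_force: [0.7, -0.3, 0.8]
gripper_width: 0.5
```

```bash
python3 -m creep '[2.8,2.8,0,0,0, 5.6,5.6,0,0,0, 8.4,8.4,0,0,0, 11.2,11.2,0,0,0, 13.5,14,-2,0,0]'
```

```text
clock: 0.98
tool_pos: [0.4241, -0.3535, 0.2044]
eef_rot: [2.567, 1.561, -0.585]
contact_force: [0.7, 0.7, 0.2]
gripper_width: 0.498
```

```bash
python3 -m creep '[0,0,0,0,0,0,0,0,0,0]'
python3 - <<'E'
from h import *
grab("wrist","b_w"); print(sense()["tool_pos"],sense()["eef_rot"],sense()["qvel"].round(3))
E
```

```text
clock: 1.15
tool_pos: [0.4213, -0.3501, 0.2]
eef_rot: [-1.059, 1.567, 2.079]
contact_force: [-0.6, -1.4, -0.8]
gripper_width: 0.499
[ 0.4198805  -0.35283901  0.20066598] [-0.42614248  1.56901054  2.70682697] [ 0.043 -0.01   0.047 -0.018  0.005  0.001 -0.   ]
```

View pics/b_w.png

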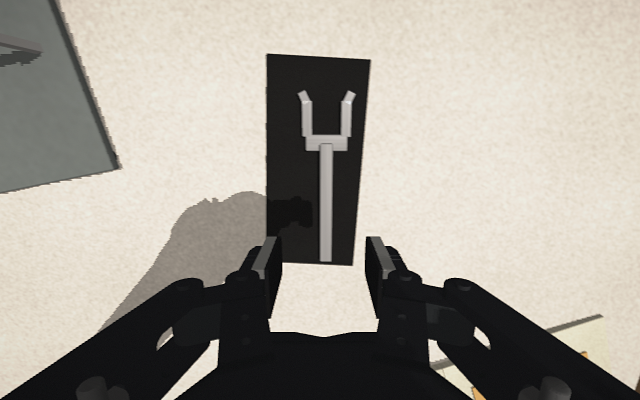

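Run:
```python
from h import *
w=load("pics/b_w.npz");t=load("pics/a_top.npz");s=load("pics/a_side.npz")
im=w["image"].astype(int)
m=((im.min(2)>95)).astype(np.uint8)
for y in [95,105,115,125,137,145,152,160,180,200,220,240,255,260,262,264]:
    xs=np.nonzero(m[y,285:362])[0]+285
    print(y,xs.min() if len(xs) else None,xs.max() if len(xs) else None, len(xs))
crop(w,255,45,385,275,2.5,"pics/c3.png")
```

```text
95 299 354 18
105 302 351 21
115 302 351 21
125 302 350 20
137 306 347 42
145 306 346 41
152 320 332 13
160 320 332 13
180 320 361 15
200 320 361 16
220 320 361 18
240 320 361 19
255 320 361 21
260 320 361 21
262 353 361 9
264 285 361 49
```

View pics/c3.png

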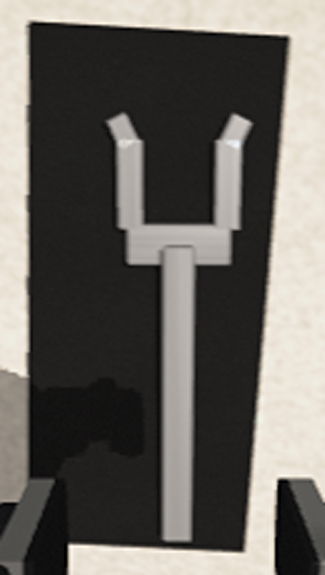

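Run:
```python
from h import *
w=load("pics/b_w.npz");t=load("pics/a_top.npz");s=load("pics/a_side.npz")
im=w["image"].astype(int)
def edges(y):
    r=im[y,305:350].mean(1)
    hi=np.median(im[y,322:331].mean(1)); lo=20; th=(hi+lo)/2
    k=np.nonzero(r>th)[0]; a,b=k[0],k[-1]
    L=305+a-1+(th-r[a-1])/(r[a]-r[a-1]); Rr=305+b+(r[b]-th)/(r[b]-r[b+1]); return L,Rr
E=np.array([(y,*edges(y)) for y in range(156,258,6)]);
for e in E[::5]:print(e)
for z in (.013,.015,.017):
    P=np.array([onz(w,(l+r)/2,y,z) for y,l,r in E+[0.5*0,0,0]]);wd=np.mean([np.linalg.norm(onz(w,l,y,z)-onz(w,r,y,z)) for y,l,r in E])
    p=np.polyfit(P[:,0],P[:,1],1);b=onz(w,326.3,261.2,z);f=onz(w,326.3,143,z);print(z,"width",wd,"yaw",np.degrees(np.arctan(p[0])),"end",b[:2],"front",f[:2],"len",np.hypot(*(f-b)[:2]),"y at .42",np.polyval(p,.42))
for u,v in [(303,93),(351,93)]: print("tip",onz(w,u,v,.011))
# triangulate end point in wrist & top
print(tri([(w,326.3,261.2),(t,443.8,276.7)]))
# mat corners from wrist
P=np.array([onz(w,u,v,.003) for u,v in [(267,54),(370,60),(352,265),(267,262)]]);print(P,P.mean(0))
st=sense();print(st["tool_pos"])
c=-w["world_to_cam"][:3,:3].T@w["world_to_cam"][:3,3];print(c)
```

```text
[156.         319.74585635 332.39459459]
[186.         319.67179487 332.00515464]
[216.         319.60416667 331.74117647]
[246.         319.55867347 331.29396985]
0.013 width 0.014016440481645454 yaw -0.41930747418041375 end [ 0.31983863 -0.35348141] front [ 0.46190265 -0.35349435] len 0.1420640233580419 y at .42 -0.3530172050222979
0.015 width 0.013931286239058009 yaw -0.4193074741804377 end [ 0.3208725  -0.35346717] front [ 0.46207344 -0.35348004] len 0.1412009401577228 y at .42 -0.35300267390343015
0.017 width 0.013846131996470548 yaw -0.41930747418043407 end [ 0.32190637 -0.35345293] front [ 0.46224422 -0.35346572] len 0.14033785695740375 y at .42 -0.3529881427845624
tip [ 0.51359346 -0.32903728  0.011     ]
tip [ 0.51343156 -0.37944756  0.011     ]
(array([ 0.32081307, -0.35228167,  0.01323771]), [np.float64(1.1706044757308367), np.float64(0.4991242940589746)])
[[ 0.55262936 -0.2918096   0.003     ]
 [ 0.54651307 -0.39927043  0.003     ]
 [ 0.3093476  -0.38593962  0.003     ]
 [ 0.31365979 -0.27897027  0.003     ]] [ 0.43053746 -0.33899748  0.003     ]
[ 0.4198805  -0.35283901  0.20066598]
[ 0.49001423 -0.35113777  0.34220122]
```

```bash
python3 -m creep '[0,-0.1,-4,0,0, 0,-0.1,-8,0,0, 0,-0.1,-12,0,0, 0,-0.1,-16,0,0, 0,-0.1,-18,0,0]' && python3 -m creep '[0,0,-1,0,0, 0,0,-1.4,0,0, 0,0,-1.4,0,-0.6, 0,0,-1.4,0,-0.6, 0,0,-1.4,0,-0.8]' 50
python3 - <<'E'
from h import *
print(sense())
E
```

```text
clock: 1.62
tool_pos: [0.4162, -0.3554, 0.0175]
eef_rot: [-0.366, 1.565, 2.761]
contact_force: [-0.8, 0.6, -0.8]
gripper_width: 0.498
clock: 2.03
tool_pos: [0.4206, -0.3557, 0.0091]
eef_rot: [2.418, 1.568, -0.735]
contact_force: [0.3, 0.2, -1.3]
gripper_width: 0.143
{'clock': 2.0333, 'joints': array([ 0.65694505,  0.77453756,  0.00820736,  1.90897619, -0.01253108,
        0.45486394, -0.90798735]), 'qvel': array([-4.32854670e-03,  1.13626084e-03,  1.37207029e-03,  7.42418486e-03,
        4.94198815e-05, -1.78217708e-02, -2.64873158e-04]), 'joint_torque': array([-9.85058444e-02, -4.48358738e+01,  4.89393622e-01, -8.57015312e+00,
       -2.23265716e-02, -1.64108392e-02,  6.08806768e-04]), 'tool_pos': array([ 0.4206316 , -0.35573069,  0.00913268]), 'eef_rot': array([ 2.41819593,  1.56752515, -0.73463772]), 'contact_force': array([ 0.34910974,  0.23192934, -1.3166769 ]), 'torque': array([-0.01559091, -0.01148947, -0.03289025]), 'gripper_width': 0.14302608884313645}
```

```bash
python3 -m creep '[0,0,0,0,-1, 0,0,0,0,-1]' 60
python3 - <<'E'
from h import *
s=sense();print(s["tool_pos"],s["gripper_width"],s["contact_force"])
f=grab("wrist","d_w");crop(f,200,0,440,340,1.7,"pics/c4.png")
E
```

```text
clock: 2.2
tool_pos: [0.4207, -0.3558, 0.0091]
eef_rot: [2.363, 1.567, -0.789]
contact_force: [-0.9, 0.0, 7.4]
gripper_width: 0.134
[ 0.42068968 -0.35575231  0.00911495] 0.13414050935159386 [-0.88976166  0.01686722  7.3957267 ]
```

View pics/c4.png

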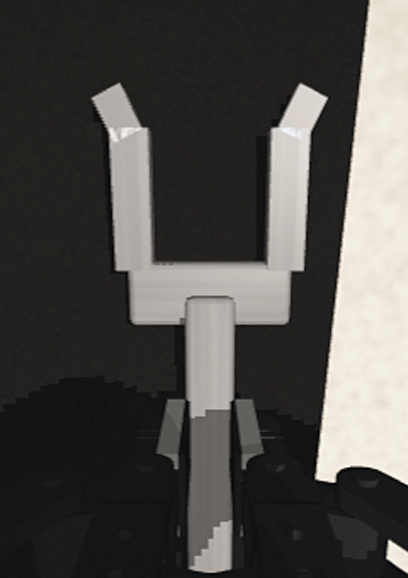

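```bash
python3 -m creep '[0,0,2,0,-1, 0,0,6,0,-1, 0,0,10,0,-1, 0.5,3,13,0,-1, 1,7,13,0,-1]' && python3 -m creep '[0.5,4,0,2,-1, 1,8,0,4,-1, 1.5,12,0,6,-1, 2,16,0,9,-1, 2.5,20,0,11.4,-1]' && python3 -m creep '[0,4,0,0,-1, 0,8,0,0,-1, 0,12,0,0,-1, 0,15,0,0,-1, 0,15,0,0,-1]'
python3 - <<'E'
from h import *
s=sense();print(s["tool_pos"],s["gripper_width"],s["contact_force"])
f=grab("wrist","e_w")
E
```

```text
clock: 2.67
tool_pos: [0.4329, -0.2913, 0.1437]
eef_rot: [2.426, 1.553, -0.735]
contact_force: [3.3, 0.3, -2.6]
gripper_width: 0.135
clock: 3.08
tool_pos: [0.4546, -0.0826, 0.1377]
eef_rot: [2.922, 1.57, -0.029]
contact_force: [1.6, -0.5, -2.9]
gripper_width: 0.134
clock: 3.5
tool_pos: [0.4545, 0.0745, 0.1377]
eef_rot: [-2.005, 1.565, 1.338]
contact_force: [-1.5, 0.4, -2.1]
gripper_width: 0.137
[0.45451862 0.07447752 0.13770636] 0.13681130747532363 [-1.4880356   0.41339665 -2.13174496]
```

View pics/e_w.png

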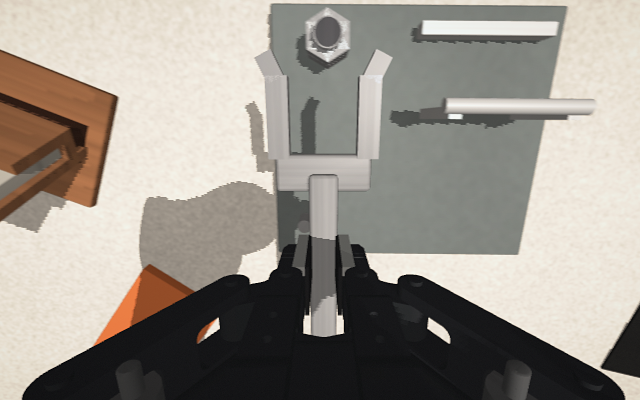

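Run:
```python
from h import *
w=load("pics/e_w.npz")
crop(w,255,0,395,200,3,"pics/c5.png")
P={k:onz(w,*uv,.02) for k,uv in dict(A=(272,4),B=(567,7),C=(518,255)).items()}
for k in P:print(k,P[k])
A,B,C=P["A"],P["B"],P["C"]
print(np.linalg.norm(A-B),np.linalg.norm(B-C),"yaw from AB",np.degrees(np.arctan2(-(A-B)[0],(A-B)[1])),"from BC",np.degrees(np.arctan2((B-C)[1],(B-C)[0])))
yaw=np.radians(11);R=np.array([[np.cos(yaw),-np.sin(yaw)],[np.sin(yaw),np.cos(yaw)]])
print("origin",((A[:2]-R@[.085,.115])+(B[:2]-R@[.085,-.115])+(C[:2]-R@[-.125,-.115]))/3)
print("bolt",onz(w,328,32,.06))
im=w["image"]
```

```text
A [0.59569595 0.14368646 0.02      ]
B [ 0.63889626 -0.0784737   0.02      ]
C [ 0.43496957 -0.11884817  0.02      ]
0.22632145852389107 0.20788503949053017 yaw from AB 11.004161798333824 from BC 11.198892696022034
origin [0.53448184 0.01688844]
bolt [0.5755479 0.0958934 0.06     ]
```

View pics/c5.png

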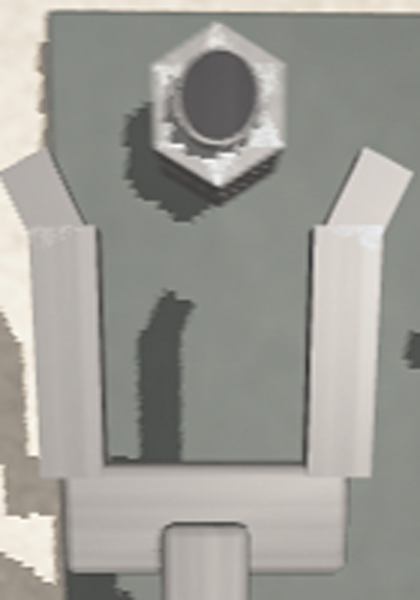

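Run:
```python
from h import *
w=load("pics/e_w.npz"); im=w["image"].astype(int).mean(2)
# inner edges of prongs: gradient
pts=[]
for y in range(85,150,8):
    r=im[y]; g=np.diff(r)
    # left inner: bright->dark in 280..300 ; right inner dark->bright 348..366
    a=280+np.argmin(g[280:300]); b=348+np.argmax(g[348:366])
    def sub(i,s):
        gg=np.abs(g[i-2:i+3]);return (np.arange(i-2,i+3)*gg).sum()/gg.sum()+.5
    pts.append((y,sub(a,-1),sub(b,1)))
for z in (.138,.141,.144):
    L=np.array([onz(w,a,y,z)[:2] for y,a,b in pts]);Rr=np.array([onz(w,b,y,z)[:2] for y,a,b in pts]);Cn=(L+Rr)/2
    p=np.polyfit(Cn[:,0],Cn[:,1],1);yaw=np.arctan(p[0]);n=np.array([-np.sin(yaw),np.cos(yaw)])
    nut=np.array([.5753,.0962])
    thr=onz(w,323,155,z)[:2]
    tip=(onz(w,268,50,z)[:2]+onz(w,379,50,z)[:2])/2
    d=np.array([np.cos(yaw),np.sin(yaw)])
    print(z,"width",np.mean((L-Rr)@n),"yaw",np.degrees(yaw),"lateral of nut from jaw axis (left +)",(nut-Cn.mean(0))@n,"throat->nut",(nut-thr)@d,"tip->nut",(nut-tip)@d, "throat",thr,"Cn",Cn.mean(0))
print(np.round(pts,1).tolist()[::3])
# nut edges in px
```

```text
0.138 width 0.03199850445361668 yaw 11.728161646616881 lateral of nut from jaw axis (left +) -0.002687751332908361 throat->nut 0.07183406476362962 tip->nut 0.026287487612490452 throat [0.50442434 0.08420566] Cn [0.5213272  0.08774016]
0.141 width 0.03132353636873962 yaw 11.728161646616854 lateral of nut from jaw axis (left +) -0.0026690366830039534 throat->nut 0.07147239975588414 tip->nut 0.026886570192088323 throat [0.50478215 0.08426136] Cn [0.52132847 0.08772131]
0.144 width 0.03064856828386255 yaw 11.72816164661678 lateral of nut from jaw axis (left +) -0.00265032203309951 throat->nut 0.07111073474813868 tip->nut 0.02748565277168631 throat [0.50513996 0.08431707] Cn [0.52132973 0.08770246]
[[85.0, 287.0, 358.4], [109.0, 287.8, 357.9], [133.0, 288.8, 357.3]]
```

```bash
python3 - <<'E'
from h import *
w=load("pics/e_w.npz");t=load("pics/a_top.npz");s=load("pics/a_side.npz")
# plate corner B (right far), C
pt=np.array([[0.5974,0.1521],[0.6432,-0.0799],[0.4329,-0.1182]])
for p,uv in zip(pt,[(272,4),(567,7),(518,255)]):
    u,v=proj(t,[*p,.02]); print((u,v),tri([(w,*uv),(t,u,v)]))
print("bolt",tri([(w,328,32),(t,294,189)]))
E
python3 -m creep '[-0.5,-0.3,-3,-0.6,-1, -0.5,-0.3,-6,-0.6,-1, -0.5,-0.3,-8,-0.6,-1, -0.5,-0.3,-9.5,-0.6,-1, -0.5,-0.3,-9.5,-0.6,-1]'
python3 - <<'E'
from h import *
s=sense();print(s["tool_pos"],s["gripper_width"],s["contact_force"])
f=grab("wrist","f_w");grab("side","f_s")
crop(f,200,0,440,270,2.2,"pics/c6.png")
E
```

```text
(np.float64(277.27879849741487), np.float64(183.02767361769094)) (array([ 0.60661965,  0.15492646, -0.02418879]), [np.float64(2.651934193470093), np.float64(0.7360320529267877)])
(np.float64(353.3858991590374), np.float64(169.1912530161527)) (array([ 0.64257891, -0.08087863,  0.0154343 ]), [np.float64(2.474326930423027), np.float64(0.541740479180444)])
(np.float64(365.94136513022136), np.float64(238.18174003418204)) (array([ 0.43385868, -0.11878661,  0.01933834]), [np.float64(1.1750767754087375), np.float64(0.352434280750436)])
bolt (array([0.56834332, 0.09551986, 0.09019392]), [np.float64(1.5929634317710417), np.float64(0.30923205714973906)])
clock: 3.97
tool_pos: [0.448, 0.0606, 0.0401]
eef_rot: [0.15, 1.565, -2.816]
contact_force: [-0.4, -0.4, -1.7]
gripper_width: 0.138
[0.44801226 0.06056681 0.04005507] 0.13781328069947968 [-0.44013317 -0.36780288 -1.72163643]
```

View pics/c6.png

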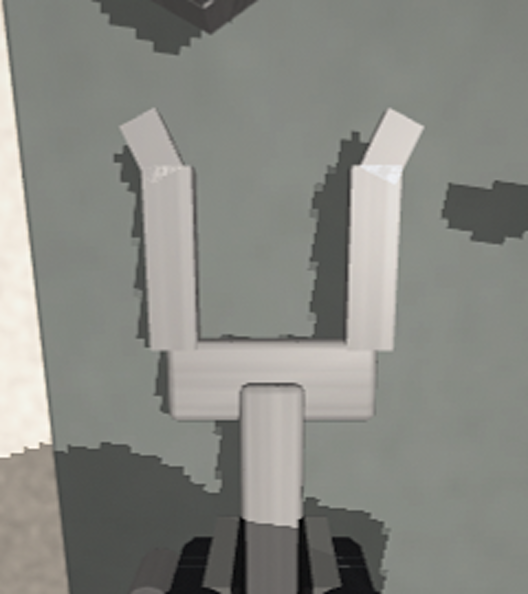

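```bash
python3 -m creep '[0,0,0,0,-1, 0,0,0,0,-1, 0,0,0,0,-1]'
python3 - <<'E'
from h import *
s=sense();print(s["tool_pos"],s["qvel"].round(3))
w=grab("wrist","g_w"); im=w["image"].astype(int).mean(2)
s=sense();print(s["tool_pos"])
pts=[]
for y in range(82,150,8):
    r=im[y]; g=np.diff(r)
    a=280+np.argmin(g[280:300]); b=348+np.argmax(g[348:366])
    def sub(i):
        gg=np.abs(g[i-2:i+3]);return (np.arange(i-2,i+3)*gg).sum()/gg.sum()+.5
    pts.append((y,sub(a),sub(b)))
z=.0425
for z in (.038,.041,.044):
    L=np.array([onz(w,a,y,z)[:2] for y,a,b in pts]);Rr=np.array([onz(w,b,y,z)[:2] for y,a,b in pts]);Cn=(L+Rr)/2
    p=np.polyfit(Cn[:,0],Cn[:,1],1);yaw=np.arctan(p[0]);n=np.array([-np.sin(yaw),np.cos(yaw)]);d=np.array([np.cos(yaw),np.sin(yaw)])
    nut=np.array([.5753,.0965]); thr=onz(w,323,155,z)[:2]
    print(z,"width",np.mean((L-Rr)@n),"yaw",np.degrees(yaw),"lat",(nut-Cn.mean(0))@n,"throat->nut",(nut-thr)@d)
print(np.round(pts,1).tolist()[::3])
# plate left edge yaw
for v in (20,80,140,190):
    r=im[v,180:240]; g=np.diff(cv2.GaussianBlur(r[None],(5,1),0)[0]); print(v,180+np.argmin(g))
crop(w,240,0,400,60,4,"pics/c7.png")
print(onz(w,295.5,15,.037),onz(w,295.5,15,.051))
E
```

```text
clock: 4.32
tool_pos: [0.4507, 0.0623, 0.0434]
eef_rot: [3.127, 1.568, 0.163]
contact_force: [-0.0, 0.4, -2.3]
gripper_width: 0.136
[0.45069239 0.06230667 0.04335608] [-0.003  0.002 -0.002  0.002 -0.001 -0.001 -0.001]
[0.45053133 0.06238061 0.04321901]
0.038 width 0.03344953258069021 yaw 10.215676409128006 lat 0.012084921358209402 throat->nut 0.0785323994317689
0.041 width 0.03277094191055984 yaw 10.215676409128054 lat 0.012084718732018024 throat->nut 0.07817044638086794
0.044 width 0.03209235124042945 yaw 10.215676409128008 lat 0.012084516105826785 throat->nut 0.07780849332996705
[[82.0, 287.0, 359.1], [106.0, 287.8, 358.4], [130.0, 288.8, 357.8]]
20 208
80 214
140 221
190 226
[0.55869931 0.0936753  0.037     ] [0.55484508 0.09181125 0.051     ]
```

View pics/c7.png

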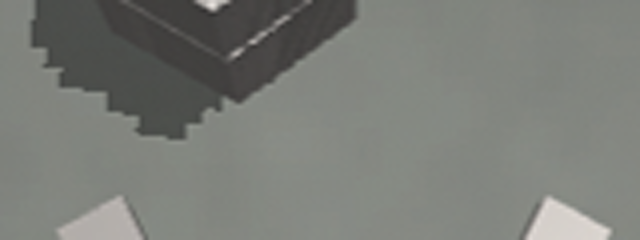

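Run:
```python
from h import *
w=load("pics/g_w.npz")
a=onz(w,208,20,.02);b=onz(w,226,190,.02);e=a-b;yaw=np.arctan2(e[1],e[0]);print("edge yaw",np.degrees(yaw))
v=onz(w,300,25.5,.02);v2=onz(w,297.5,15.5,.0365);y=np.radians(11.1);d=np.array([np.cos(y),np.sin(y)]);print(v,v[:2]+.0173*d,v2,v2[:2]+.0173*d)
```

```text
edge yaw 11.16858874536903
[0.55919678 0.09302352 0.02      ] [0.57617314 0.09635415] [0.55879995 0.09283603 0.0365    ] [0.57577632 0.09616666]
```

```bash
python3 -m creep '[-0.2,0.95,0,0.9,-1, -0.2,0.95,-0.7,0.9,-1, -0.2,0.95,-1.3,0.9,-1, -0.2,0.95,-1.3,0.9,-1, -0.2,0.95,-1.3,0.9,-1]'
python3 - <<'E'
from h import *
w=grab("wrist","i_w"); im=w["image"].astype(int).mean(2)
s=sense();print(s["tool_pos"],s["contact_force"])
pts=[]
for y in range(82,150,8):
    r=im[y]; g=np.diff(r)
    a=280+np.argmin(g[280:300]); b=348+np.argmax(g[348:366])
    def sub(i):
        gg=np.abs(g[i-2:i+3]);return (np.arange(i-2,i+3)*gg).sum()/gg.sum()+.5
    pts.append((y,sub(a),sub(b)))
for z in (.029,.032):
    L=np.array([onz(w,a,y,z)[:2] for y,a,b in pts]);Rr=np.array([onz(w,b,y,z)[:2] for y,a,b in pts]);Cn=(L+Rr)/2
    p=np.polyfit(Cn[:,0],Cn[:,1],1);yaw=np.arctan(p[0]);n=np.array([-np.sin(yaw),np.cos(yaw)]);d=np.array([np.cos(yaw),np.sin(yaw)])
    nut=np.array([.576,.0963]); thr=onz(w,323,155,z)[:2]
    print(z,"width",np.mean((L-Rr)@n),"yaw",np.degrees(yaw),"lat",(nut-Cn.mean(0))@n,"throat->nut",(nut-thr)@d)
crop(w,200,0,440,270,2.2,"pics/c8.png")
E
```

```text
clock: 4.78
tool_pos: [0.4473, 0.0717, 0.0286]
eef_rot: [0.076, 1.569, -2.872]
contact_force: [0.6, 0.3, -1.9]
gripper_width: 0.136
[0.44760586 0.0716808  0.02886818] [ 0.67168378 -0.68950341 -1.58588523]
0.029 width 0.032087941461902574 yaw 11.204632636815136 lat -0.00032207439902602283 throat->nut 0.08008981627101472
0.032 width 0.0314094076661082 yaw 11.204632636815184 lat -0.0003225418913928196 throat->nut 0.07971525625398826
```

View pics/c8.png

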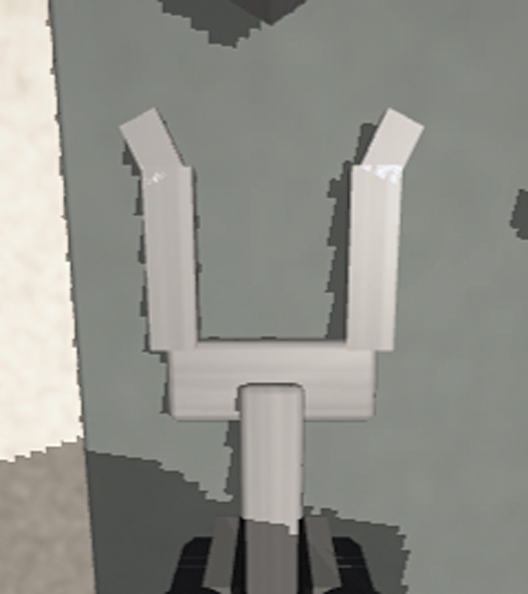

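```bash
python3 -m creep '[1,0.18,0,0,-1, 2,0.37,0,0,-1, 3,0.56,0,0,-1, 3.5,0.66,0,0,-1, 3.5,0.66,0,0,-1]'
python3 - <<'E'
from h import *
w=grab("wrist","j_w")
s=sense();print(s["tool_pos"],s["contact_force"])
crop(w,200,0,440,270,2.2,"pics/c9.png")
E
```

```text
clock: 5.25
tool_pos: [0.4845, 0.0787, 0.0294]
eef_rot: [-3.131, 1.568, 0.204]
contact_force: [0.4, 0.3, -2.1]
gripper_width: 0.133
[0.48307036 0.07838732 0.02927545] [-0.02123414  0.22459162 -1.94724767]
```

View pics/c9.png

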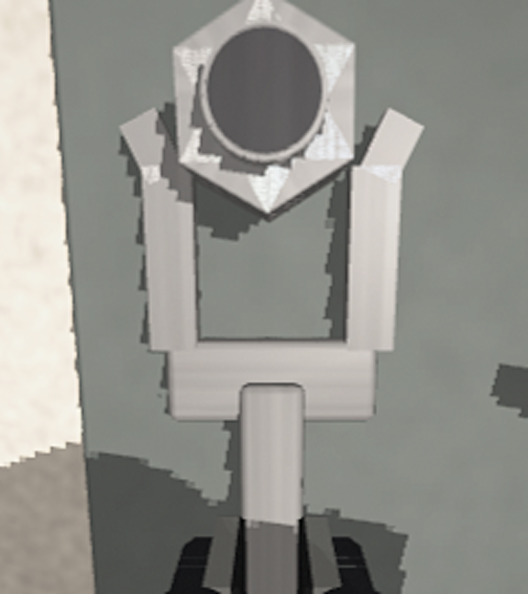

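```bash
python3 -m creep '[0.6,0.14,0,0,-1, 1.2,0.26,0,0,-1, 1.8,0.38,0,0,-1, 2.4,0.5,0,0,-1, 2.4,0.5,0,0,-1]'
python3 - <<'E'
from h import *
w=grab("wrist","k_w");sd=grab("side","k_s");
s=sense();print(s["tool_pos"],s["contact_force"])
crop(w,200,0,440,270,2.2,"pics/c10.png")
crop(sd,270,160,400,280,5,"pics/c11.png")
E
```

```text
clock: 5.72
tool_pos: [0.5085, 0.0838, 0.0293]
eef_rot: [-3.096, 1.569, 0.239]
contact_force: [-0.0, -0.6, -2.0]
gripper_width: 0.132
[0.50699193 0.08354682 0.02919413] [ 0.3795927  -0.77009192 -1.64780474]
```

View pics/c10.png

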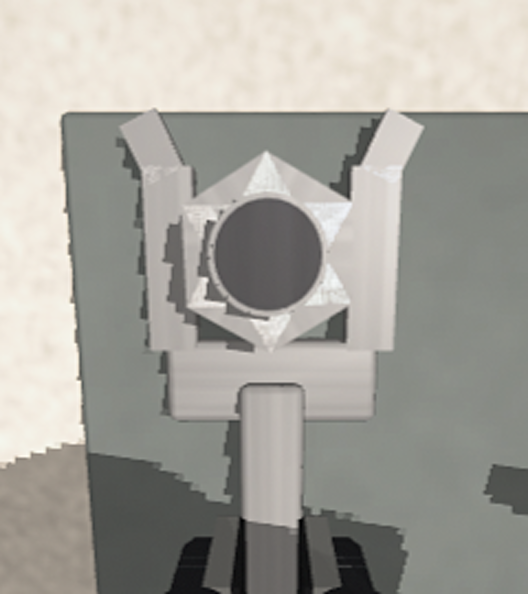

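View pics/c11.png

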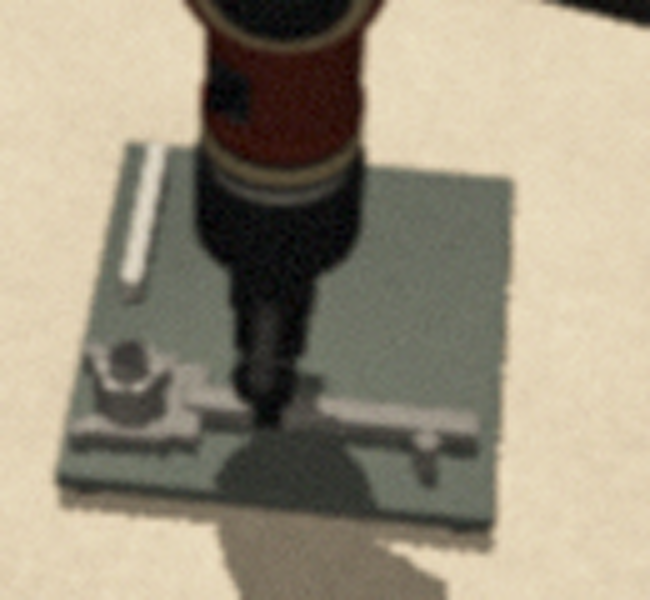

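```bash
python3 - <<'E'
from h import *
w=load("pics/k_w.npz")
y=np.radians(11.15);d=np.array([np.cos(y),np.sin(y)]);n=np.array([-d[1],d[0]])
thr=onz(w,323,155,.0287)[:2];jaw=thr+.019*d; b=onz(w,321.8,116,.06)[:2]; print("jaw",jaw,"bolt",b,"bolt-jaw along",(b-jaw)@d,"lat",(b-jaw)@n)
nut=np.array([.576,.0963]);print((nut-jaw)@d,(nut-jaw)@n)
E
python3 -m creep '[0,0,-0.05,0,-1, 0,0,-0.05,0,-0.5, 0,0,-0.05,0,-0.2, 0,0,-0.05,0,-0.2]'
python3 - <<'E'
from h import *
w=grab("wrist","l_w")
s=sense();print(s["tool_pos"],s["contact_force"],s["gripper_width"])
crop(w,200,0,440,270,2.2,"pics/c12.png")
E
```

```text
jaw [0.57705624 0.09685007] bolt [0.5758485  0.09703431] bolt-jaw along -0.0011493161448738237 lat 0.0004143066030960324
-0.0011426798039154429 -0.0003354370094139135
clock: 6.15
tool_pos: [0.5071, 0.0835, 0.0291]
eef_rot: [-3.089, 1.57, 0.246]
contact_force: [-0.1, 0.8, 0.0]
gripper_width: 0.4
[0.50706075 0.08353254 0.02905964] [-0.46865845  0.60474364 -0.20392022] 0.4016382717503215
```

View pics/c12.png

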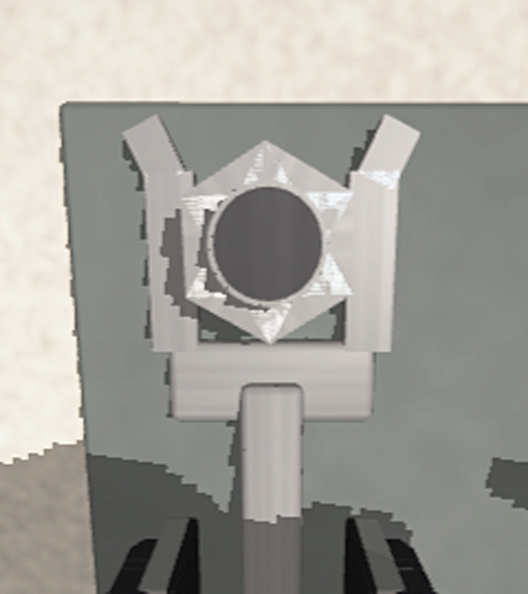

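```bash
python3 - <<'E'
from h import *
w=load("pics/l_w.npz");M=w["world_to_cam"];c=-M[:3,:3].T@M[:3,3]
# tool axes from cam rows: y=camx ; x = .964*camz-.267*camy ; z=.964*camy+.267*camz
x=.964*M[2,:3]-.267*M[1,:3];z=.964*M[1,:3]+.267*M[2,:3];y=M[0,:3]
print("tcp by cam",c-(-.14216*x+.0004*y-.06834*z),"yaw jaw",np.degrees(np.arctan2(y[1],y[0])),x)
s=sense();print(s["tool_pos"],s["joints"].round(3))
E
python3 -m creep '[0,0,2,0,-0.2, 0.5,0,5,6,0.3, 2.5,0.4,5,13,0.3, 4.7,0.8,5,20,0.3, 6.9,1.25,5,27,0.3]' && python3 -m creep '[0,0,0,7,0.3, 0,0,0,14,0.3, 0,0,0,21,0.3, 0,0,0,28,0.3, 0,0,0,33,0.3]' && python3 -m creep '[0,0,0,0,0.3,0,0,0,0,0.3,0,0,0,0,0.3]'
python3 - <<'E'
from h import *
w=grab("wrist","m_w")
s=sense();print(s["tool_pos"],s["joints"].round(3))
M=w["world_to_cam"];c=-M[:3,:3].T@M[:3,3]
x=.964*M[2,:3]-.267*M[1,:3];z=.964*M[1,:3]+.267*M[2,:3];y=M[0,:3]
print("tcp by cam",c-(-.14216*x+.0004*y-.06834*z),"yaw jaw",np.degrees(np.arctan2(y[1],y[0])))
E
```

```text
tcp by cam [0.50701409 0.08336586 0.02924717] yaw jaw -78.86235579203002 [ 2.17391775e-04  1.76868574e-04 -1.00029242e+00]
[0.50706075 0.08353254 0.02905964] [-0.201  0.709 -0.007  2.003  0.011  0.43  -1.594]
clock: 6.62
tool_pos: [0.577, 0.0959, 0.08]
eef_rot: [2.383, 1.569, -0.088]
contact_force: [0.9, 0.4, -1.1]
gripper_width: 0.65
clock: 7.03
tool_pos: [0.5759, 0.0957, 0.0788]
eef_rot: [0.322, 1.571, -1.573]
contact_force: [-0.4, -0.7, 0.1]
gripper_width: 0.649
clock: 7.28
tool_pos: [0.5759, 0.0959, 0.0788]
eef_rot: [0.194, 1.571, -1.709]
contact_force: [0.4, -0.1, 0.2]
gripper_width: 0.652
[0.57587856 0.09596761 0.07886262] [-0.012  0.716 -0.308  1.771  0.313  0.703 -0.822]
tcp by cam [0.5761476  0.09487339 0.07899634] yaw jaw -18.98119018371204
```

View pics/m_w.png

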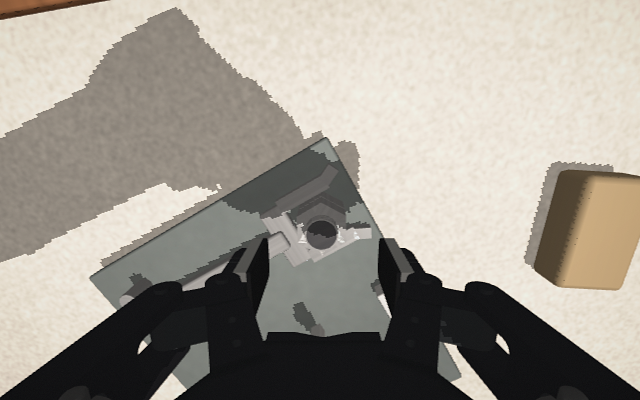

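```bash
python3 -m creep '[0,0,-1.5,0,0.3, 0,0,-3,0,0.2, 0,0,-3.9,0,0, 0,0,-3.9,0,-0.4, 0,0,-3.9,0,-0.6]' 60 && python3 -m creep '[0,0,0,0,-0.8, 0,0,0,0,-1, 0,0,0,0,-1]'
python3 - <<'E'
from h import *
w=grab("wrist","n_w");grab("top","n_t");sd=grab("side","n_s")
s=sense();print(s["tool_pos"],s["contact_force"],s["torque"],s["gripper_width"])
crop(w,200,130,440,330,3,"pics/c13.png");crop(sd,270,160,400,280,5,"pics/c14.png")
E
```

```text
clock: 7.75
tool_pos: [0.5746, 0.0956, 0.0386]
eef_rot: [-0.937, 1.567, -2.838]
contact_force: [0.1, -0.0, -9.3]
gripper_width: 0.332
clock: 8.0
tool_pos: [0.5746, 0.0957, 0.0387]
eef_rot: [-1.074, 1.568, -2.975]
contact_force: [1.0, 0.5, -13.5]
gripper_width: 0.333
[0.57462602 0.09562883 0.03873242] [ -0.21187322   0.67205923 -16.20154133] [0.07805782 0.05494212 0.04515249] 0.3328637752394611
```

View pics/c13.png

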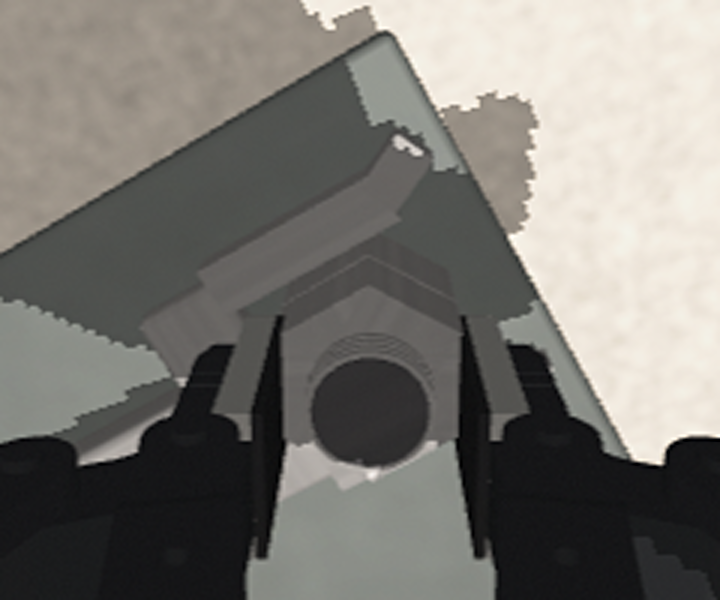

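View pics/c14.png

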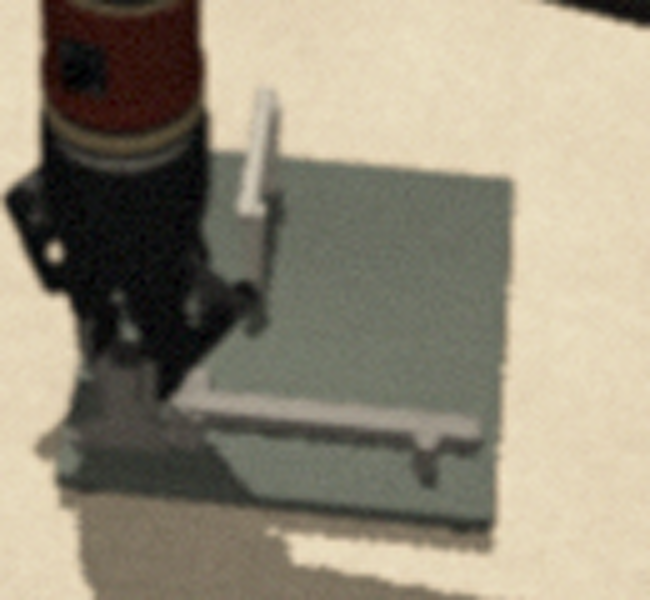

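```bash
python3 -m creep '[0,0,0,-5,-1, 0,0,0,-10,-1, 0,0,0,-15,-1, 0,0,0,-20,-1, 0,0,0,-25,-1]' 70
python3 - <<'E'
from h import *
sd=grab("side","o_s")
s=sense();print(s["tool_pos"],s["contact_force"],s["torque"],s["gripper_width"])
crop(sd,270,160,400,280,5,"pics/c15.png")
E
```

```text
clock: 8.57
tool_pos: [0.5739, 0.0961, 0.0388]
eef_rot: [-0.698, 1.566, -3.037]
contact_force: [-1.4, 0.3, -14.8]
gripper_width: 0.327
[0.57382703 0.09612125 0.03876162] [ -1.09780344   1.32081996 -15.71387608] [ 0.16314715  0.31407806 -0.02778747] 0.3283521240579232
```

View pics/c15.png

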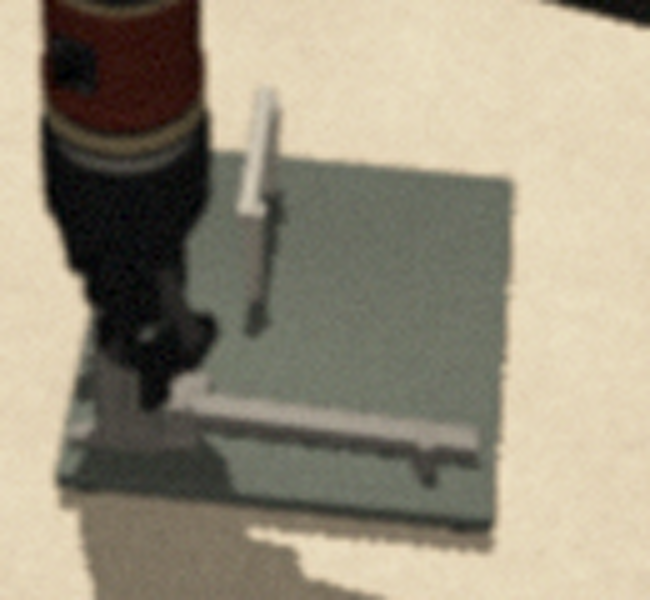

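```bash
cat >> h.py <<'E'
from scipy.spatial.transform import Rotation as Ro
def yawjaw(s=None):
    s=s or sense(); R=Ro.from_euler('xyz',s["eef_rot"]).as_matrix(); return np.degrees(np.arctan2(R[1,1],R[0,1]))
E
python3 -c "
from h import *;print(yawjaw())"; python3 -m creep '[0,0,0,-6,-1, 0,0,0,-12,-1, 0,0,0,-18,-1, 0,0,0,-24,-1, 0,0,0,-30,-1]' && python3 -c "
from h import *;s=sense();print(yawjaw(s),s['torque'],s['joints'])"; python3 -m creep '[0,0,0,-3,-1, 0,0,0,-6,-1, 0,0,0,-9,-1, 0,0,0,-9,-1, 0,0,0,-9,-1]'; python3 -c "
from h import *;s=sense();print(yawjaw(s),s['torque'],s['contact_force'])"
```

```text
-44.203799015036175
clock: 9.03
tool_pos: [0.5734, 0.0971, 0.0388]
eef_rot: [-0.412, 1.565, 3.009]
contact_force: [-2.2, 1.0, -15.8]
gripper_width: 0.328
-73.95336378931403 [0.2496969  0.45008066 0.33027596] [-0.18850453  0.75713055 -0.02544801  1.80130281  0.02822605  0.58862655
 -1.52128908]
clock: 9.45
tool_pos: [0.5733, 0.0973, 0.0388]
eef_rot: [-0.336, 1.565, 2.933]
contact_force: [-3.4, 2.7, -16.2]
gripper_width: 0.324
-82.72554593261206 [0.50304991 0.7930998  0.02083258] [ -3.37657909   2.74010301 -16.23199129]
```

```bash
python3 -m creep '[0,0,0,-2,-1, 0,0,0,-4,-1, 0,0,0,-6,-1, 0,0,0,-6,-1]'; python3 -c "
from h import *;s=sense();print(yawjaw(s),s['torque'],s['contact_force'])"; python3 -m creep '[0,0,0,-2,-1, 0,0,0,-4,-1, 0,0,0,-4,-1]'
python3 - <<'E'
from h import *
s=sense();print(yawjaw(s),s['torque'],s['contact_force'])
w=grab("wrist","p_w");sd=grab("side","p_s")
crop(w,200,130,440,330,3,"pics/c16.png");crop(sd,270,160,400,280,5,"pics/c17.png")
E
```

```text
clock: 9.78
tool_pos: [0.5734, 0.0975, 0.0388]
eef_rot: [-0.264, 1.565, 2.896]
contact_force: [-4.6, 2.3, -17.4]
gripper_width: 0.328
-88.92225458395293 [0.65632847 0.99101831 0.07618139] [ -4.59430827   2.31671651 -17.40163722]
clock: 10.03
tool_pos: [0.5734, 0.0976, 0.0388]
eef_rot: [-0.225, 1.565, 2.866]
contact_force: [-4.8, 2.8, -16.6]
gripper_width: 0.329
-92.91374396501266 [0.7273961  0.95838217 0.03736313] [ -4.77062311   2.77189942 -16.59508852]
```

View pics/c16.png

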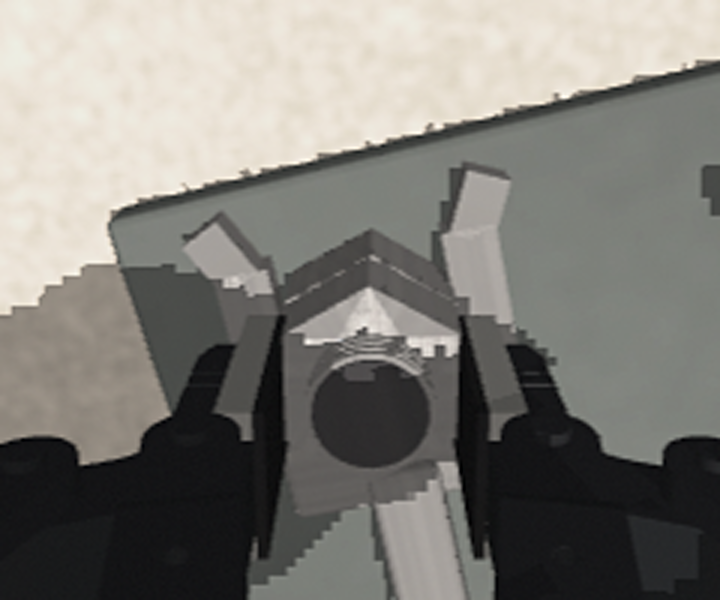

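View pics/c17.png

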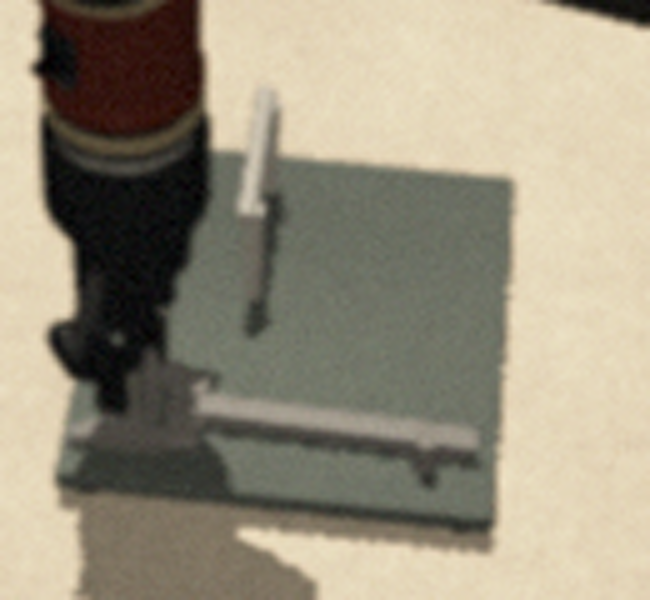

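```bash
python3 -m creep '[0,0,0,-2,-1, 0,0,0,-4,-1, 0,0,0,-6,-1, 0,0,0,-6,-1]'
python3 - <<'E'
from h import *
s=sense();print(yawjaw(s),s['torque'],s['contact_force'],s['joint_torque'].round(2))
w=grab("wrist","q_w")
crop(w,200,130,440,330,3,"pics/c18.png")
E
```

```text
clock: 10.47
tool_pos: [0.5734, 0.0978, 0.0388]
eef_rot: [-0.165, 1.565, 2.822]
contact_force: [-4.2, 3.2, -17.2]
gripper_width: 0.326
-98.89997380783835 [0.74428237 0.92906849 0.05202362] [ -4.17053763   3.18579958 -17.1982888 ] [  2.17 -56.46   4.47 -16.16   0.55  -1.19  -0.16]
```

View pics/c18.png

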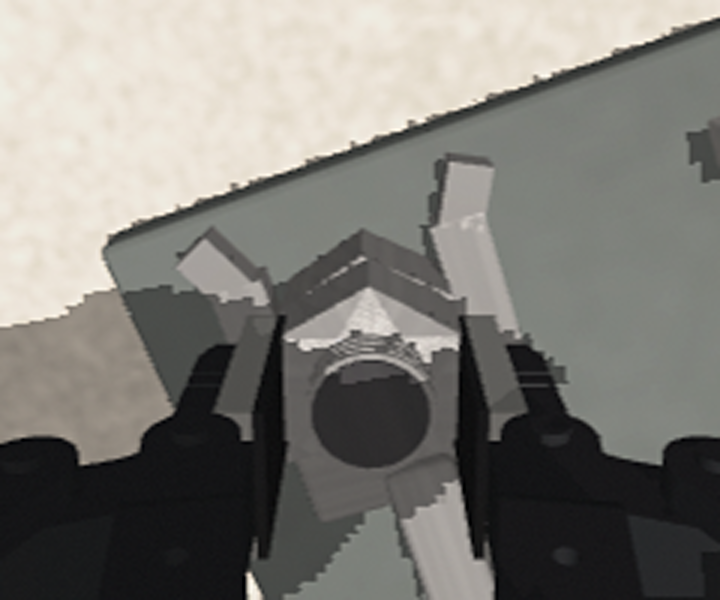

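```bash
python3 -m creep '[0,0,0,-2,-1, 0,0,0,-4,-1, 0,0,0,-5,-1, 0,0,0,-5,-1, 0,0,0,-5,-1]'
python3 - <<'E'
from h import *
s=sense();print(yawjaw(s),s['torque'],s['contact_force'],s['joint_torque'].round(2))
w=grab("wrist","r_w");sd=grab("side","r_s")
crop(w,200,130,440,330,3,"pics/c19.png");crop(sd,270,160,400,280,5,"pics/c20.png")
E
```

```text
clock: 10.93
tool_pos: [0.5734, 0.098, 0.0388]
eef_rot: [-0.134, 1.565, 2.766]
contact_force: [-4.8, 4.0, -17.6]
gripper_width: 0.329
-103.83694223312669 [0.75948417 0.9465824  0.1302861 ] [ -4.81832431   3.9554614  -17.60401448] [  2.29 -56.44   4.91 -16.08   0.54  -1.18  -0.11]
```

View pics/c19.png

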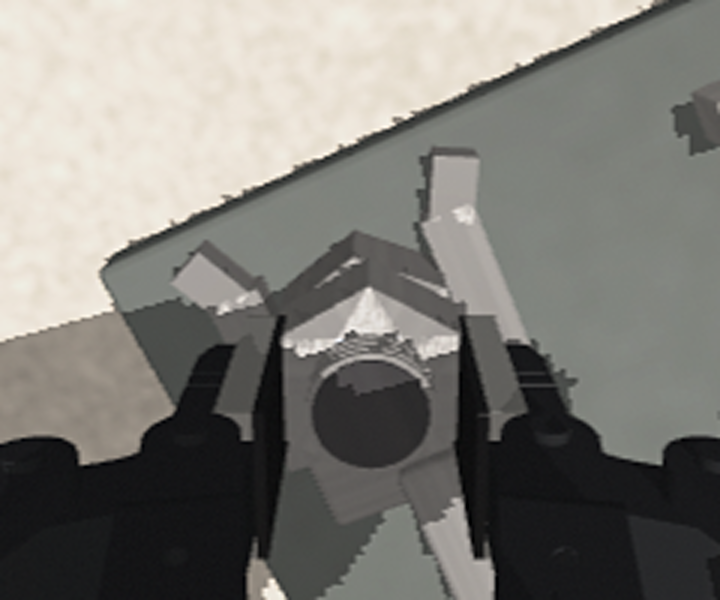

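View pics/c20.png

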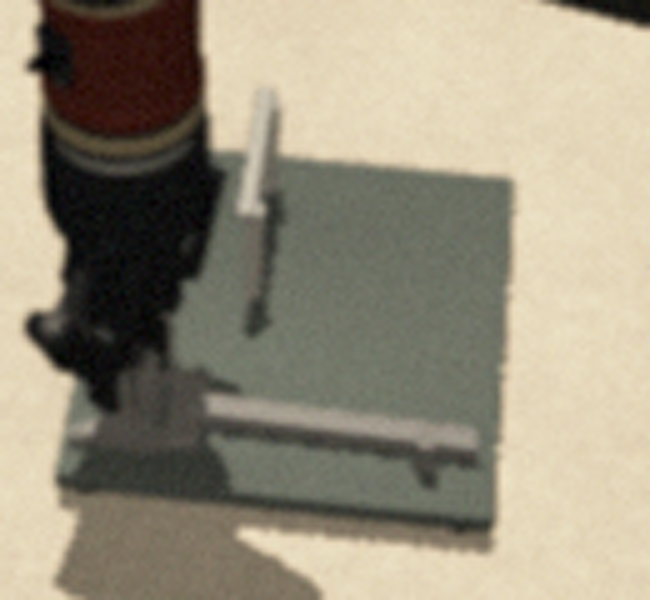

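```bash
python3 -m creep '[0,0,0,-1.5,-1, 0,0,0,-3,-1, 0,0,0,-3,-1]'
python3 - <<'E'
from h import *
s=sense();print(yawjaw(s),s['torque'],s['contact_force'],s['joint_torque'].round(2))
w=grab("wrist","t_w")
crop(w,200,130,440,330,3,"pics/c21.png")
E
```

```text
clock: 11.28
tool_pos: [0.5735, 0.0981, 0.0388]
eef_rot: [-0.096, 1.565, 2.751]
contact_force: [-3.2, 3.8, -16.8]
gripper_width: 0.327
-106.84687393633368 [0.79089822 0.87775198 0.12861672] [ -3.23789107   3.75588263 -16.81839525] [  2.32 -56.4    5.19 -16.02   0.48  -1.17  -0.21]
```

View pics/c21.png

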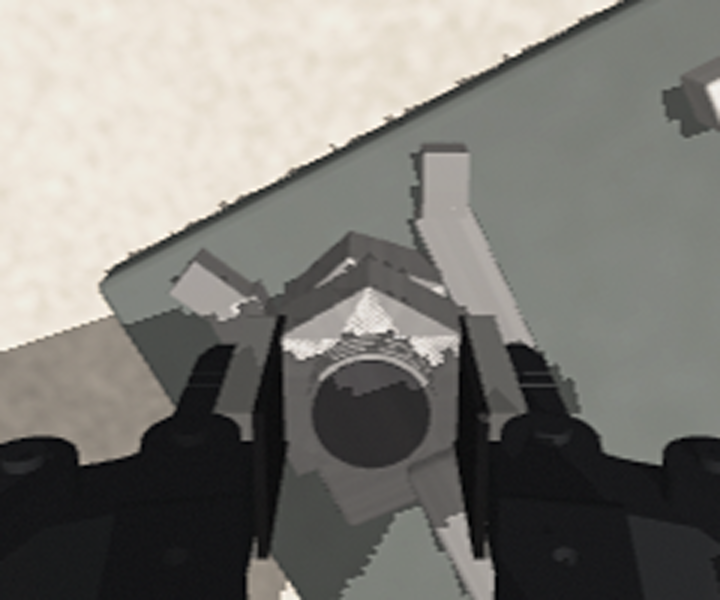

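```bash
python3 -m creep '[0,0,0,-1,-1, 0,0,0,-2,-1, 0,0,0,-2,-1]'
python3 - <<'E'
from h import *
s=sense();print(yawjaw(s),s['torque'],s['contact_force'],s['joint_torque'].round(2),s["joints"].round(2))
w=grab("wrist","u_w")
crop(w,200,130,440,330,3,"pics/c22.png")
E
```

```text
clock: 11.58
tool_pos: [0.5735, 0.0982, 0.0388]
eef_rot: [-0.061, 1.565, 2.753]
contact_force: [-4.3, 3.1, -16.7]
gripper_width: 0.325
-108.77348095114695 [0.82118276 0.9023561  0.29850227] [ -4.31723331   3.13039972 -16.70765564] [  2.43 -56.39   5.41 -15.97   0.34  -1.17  -0.34] [-0.29  0.76  0.14  1.8  -0.18  0.59 -1.94]
```

View pics/c22.png

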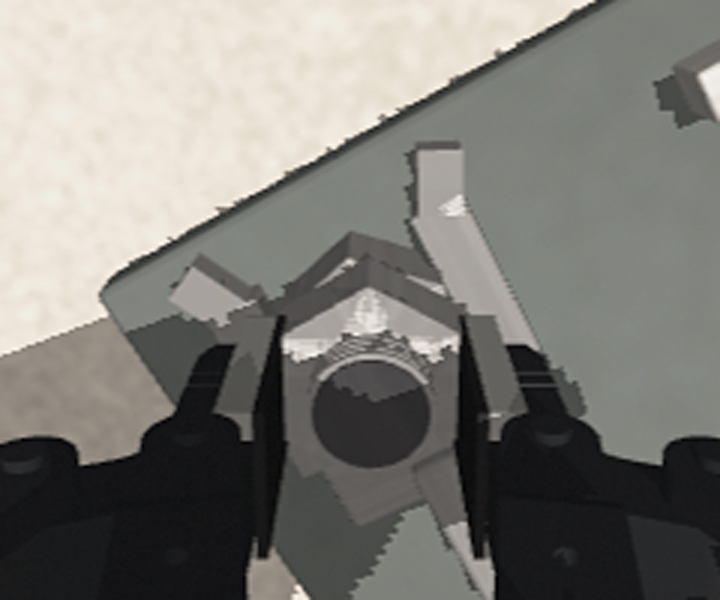

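```bash
python3 -m creep '[0,0,0,0.5,-0.3, 0,0,0,0.5,0.1, 0,0,0,0.5,0.1, 0,0,2,0.5,0.1, 0,0,5,0.5,0.1]' && python3 -m creep '[-1.5,-0.3,2,5,0.1, -4,-0.9,4,10,0.1, -7,-1.6,4,15,0.1, -9,-1.8,4,20,0.1, -9,-1.8,4,20,0.1]' && python3 -m creep '[0,0,0,0,0.1,0,0,0,0,0.1]'
python3 - <<'E'
from h import *
s=sense();print(s["tool_pos"],yawjaw(s))
w=grab("wrist","v_w");sd=grab("side","v_s")
crop(sd,270,160,400,280,5,"pics/c23.png")
E
```

```text
clock: 12.05
tool_pos: [0.5781, 0.0947, 0.0911]
eef_rot: [-3.058, 1.567, -0.24]
contact_force: [0.8, -0.1, 0.5]
gripper_width: 0.55
clock: 12.47
tool_pos: [0.4851, 0.0761, 0.133]
eef_rot: [-3.128, 1.566, 0.04]
contact_force: [-1.2, -0.7, -0.0]
gripper_width: 0.547
clock: 12.63
tool_pos: [0.4897, 0.0777, 0.1319]
eef_rot: [-3.058, 1.562, 0.109]
contact_force: [0.2, 0.6, -0.6]
gripper_width: 0.55
[0.48969697 0.07769516 0.13194641] -88.56898475720841
```

View pics/v_w.png

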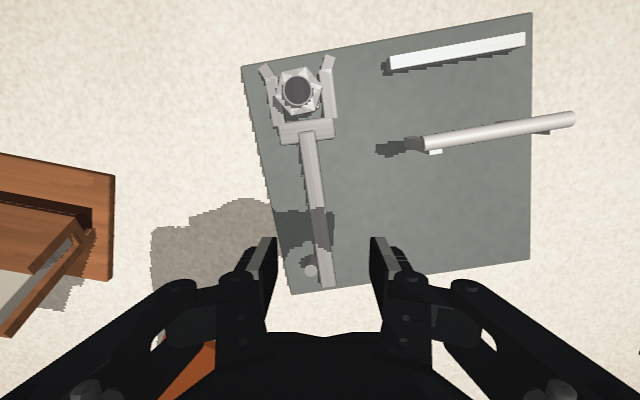

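View pics/c23.png

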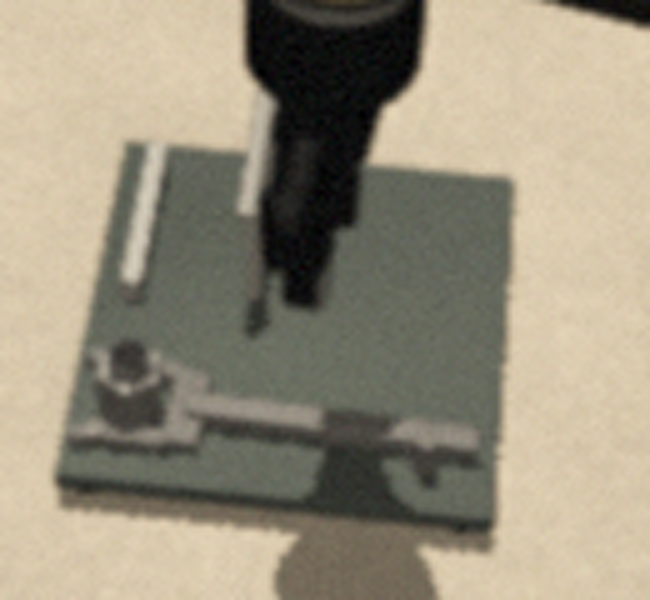

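Run:
```python
from h import *
w=load("pics/v_w.npz");im=w["image"].astype(int).mean(2)
crop(w,235,10,355,300,2.05,"pics/c24.png")
crop(w,250,45,350,150,6,"pics/c25.png")
a=onz(w,307.5,134,.032);b=onz(w,328,287,.032);e=a-b;print(a,b,np.linalg.norm(e),np.degrees(np.arctan2(e[1],e[0])))
```

```text
[0.54538712 0.09127248 0.032     ] [0.4086831 0.0707699 0.032    ] 0.13823293470258552 8.529526552711427
```

View pics/c24.png

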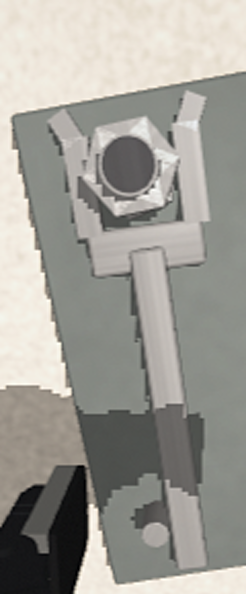

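View pics/c25.png

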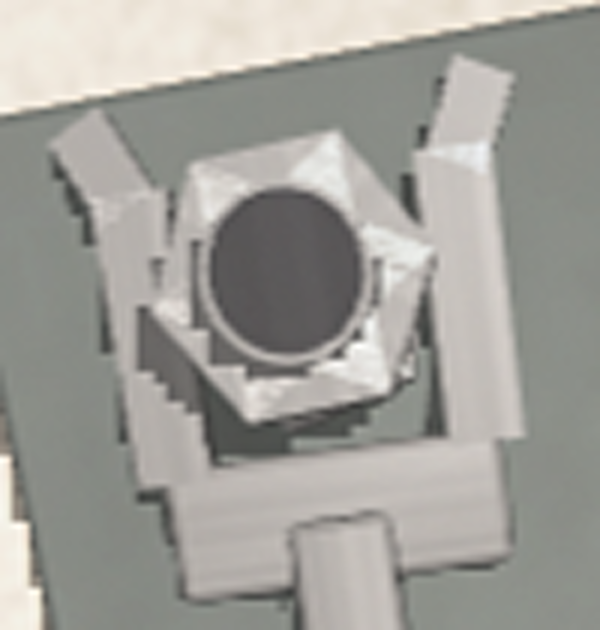

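```bash
python3 -m creep '[1.0,0.4,-3,4,0, 1.9,0.8,-6,7,0, 1.9,0.8,-8.5,7,0, 1.9,0.8,-9.5,7,0, 1.9,0.8,-9.5,7,0]' && python3 -m creep '[0,0,-0.7,0,0, 0,0,-0.7,0,0]'
python3 - <<'E'
from h import *
s=sense();print(s["tool_pos"],yawjaw(s),s["contact_force"])
w=grab("wrist","w_w")
crop(w,200,0,440,330,1.8,"pics/c26.png")
w=load("pics/v_w.npz")
a=onz(w,250+335/6,45+130/6,.051);b=onz(w,250+255/6,45+420/6,.051);e=a-b;print("vertex axis",np.linalg.norm(e),np.degrees(np.arctan2(e[1],e[0])))
E
```

```text
clock: 13.15
tool_pos: [0.504, 0.0856, 0.0324]
eef_rot: [0.115, 1.566, -2.878]
contact_force: [0.3, 0.4, 0.5]
gripper_width: 0.501
clock: 13.32
tool_pos: [0.5055, 0.0859, 0.028]
eef_rot: [2.942, 1.57, -0.051]
contact_force: [0.1, -0.5, -0.3]
gripper_width: 0.501
[0.50547693 0.08591607 0.02795471] -81.44187633416816 [ 0.1369615  -0.45358981 -0.30344104]
vertex axis 0.03388895390648815 -15.908251125535324
```

View pics/c26.png

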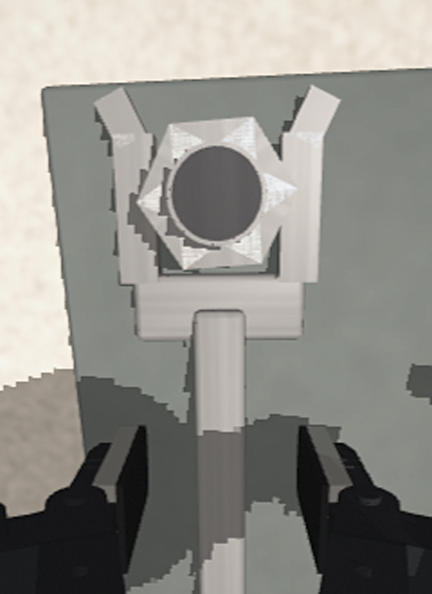

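```bash
python3 -m creep '[0,0,0,0,-0.5, 0,0,0,0,-0.9, 0,0,0,0,-1, 0,0,0,0,-1, 0,0,0.1,0,-1]' 60; python3 -m creep '[-0.8,-0.12,0,0,-1, -1.6,-0.24,0,0,-1, -2.4,-0.36,0,0,-1, -3.2,-0.48,0,0,-1, -3.2,-0.48,0,0,-1]'
python3 - <<'E'
from h import *
s=sense();print(s["tool_pos"],yawjaw(s),s["contact_force"],s["gripper_width"])
w=grab("wrist","x_w")
crop(w,200,0,440,330,1.8,"pics/c27.png")
E
```

```text
clock: 13.78
tool_pos: [0.5055, 0.0864, 0.0293]
eef_rot: [-2.922, 1.569, 0.37]
contact_force: [1.4, 0.8, -4.6]
gripper_width: 0.131
clock: 14.2
tool_pos: [0.4709, 0.0807, 0.029]
eef_rot: [0.053, 1.568, -2.939]
contact_force: [-1.5, -0.3, 2.7]
gripper_width: 0.132
[0.4709119  0.08072269 0.02902863] -81.43302559546127 [-1.49237226 -0.25070795  2.71475604] 0.1315175392375961
```

View pics/c27.png

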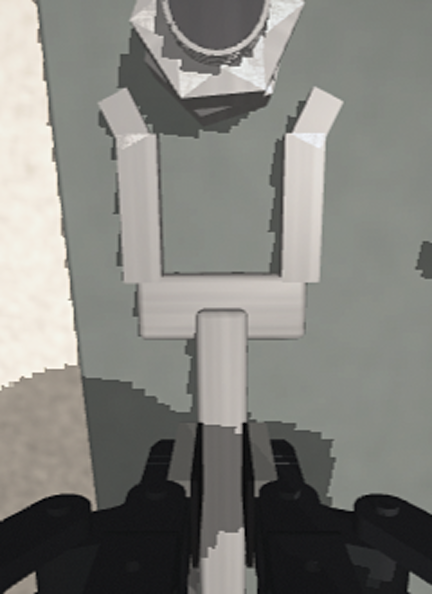

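```bash
python3 -m creep '[-1,-0.15,0,0,-1, -2,-0.3,0.5,0,-1, -2,-0.3,4,0,-1, -2,-0.3,8,0,-1, -2,-0.3,12,0,-1]' && python3 -m creep '[0,-4,0,0,-1, 0,-8,0,0,-1, 0,-12,0,-3,-1, 0,-16,0,-6,-1, 0,-20,0,-9,-1]' && python3 -m creep '[-0.4,-4,0,-2.9,-1, -0.8,-8,0,-2.9,-1, -1.2,-12,0,-2.9,-1, -1.6,-16,0,-2.9,-1, -2.1,-21.6,0,-2.9,-1]' && python3 -m creep '[0,0,-2,0,-1, 0,0,-5,0,-1, 0,0,-8,0,-1, 0,0,-10,0,-1, 0,0,-10,0,-1]'
python3 - <<'E'
from h import *
s=sense();print(s["tool_pos"],yawjaw(s),s["contact_force"],s["gripper_width"],s["qvel"].round(3))
w=grab("wrist","y_w")
E
```

```text
clock: 14.67
tool_pos: [0.4502, 0.0777, 0.1492]
eef_rot: [0.044, 1.565, -2.948]
contact_force: [1.6, 0.3, -2.4]
gripper_width: 0.125
clock: 15.08
tool_pos: [0.4508, -0.123, 0.1486]
eef_rot: [-0.344, 1.568, 2.788]
contact_force: [0.3, 0.9, -1.8]
gripper_width: 0.128
clock: 15.5
tool_pos: [0.4311, -0.3236, 0.1482]
eef_rot: [-0.72, 1.567, 2.364]
contact_force: [1.1, -0.2, -1.2]
gripper_width: 0.124
clock: 15.92
tool_pos: [0.4289, -0.3202, 0.0444]
eef_rot: [-0.587, 1.558, 2.496]
contact_force: [-1.0, 1.1, -1.4]
gripper_width: 0.133
[ 0.42892904 -0.32017801  0.04440506] -93.33494770942526 [-1.03759095  1.0673307  -1.44915971] 0.13336565273216724 [-0.007 -0.071  0.008 -0.046  0.004  0.06  -0.003]
```

View pics/y_w.png

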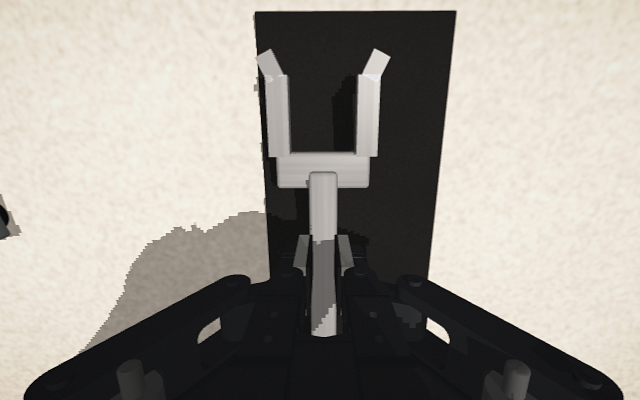

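```bash
python3 -m creep '[0,-1.8,0,0,-1, 0,-1.8,-1.5,0,-1, 0,-1.8,-2.8,0,-1, 0,-1.8,-3.3,0,-1, 0,-1.8,-3.3,0,-1]' && python3 -m creep '[0,0,0,0,-0.6, 0,0,0,0,-0.2, 0,0,0,0,0, 0,0,3,0,0, 0,0,6,0,0]' && python3 -m creep '[0,0,4,0,0.2, 0,0,8,0,0.2, 0,2,8,0,0.2, 0,2,8,0,0.2, 0,2,8,0,0.2]'
python3 - <<'E'
from h import *
s=sense();print(s["tool_pos"],yawjaw(s),s["contact_force"],s["gripper_width"],s["qvel"].round(3))
w=grab("wrist","z_w");t=grab("top","z_t");sd=grab("side","z_s")
E
```

```text
clock: 16.38
tool_pos: [0.4328, -0.3408, 0.016]
eef_rot: [-0.743, 1.569, 2.341]
contact_force: [0.1, 0.3, -2.8]
gripper_width: 0.127
clock: 16.8
tool_pos: [0.4324, -0.3405, 0.0758]
eef_rot: [-0.602, 1.567, 2.482]
contact_force: [0.7, 0.3, 0.4]
gripper_width: 0.499
clock: 17.22
tool_pos: [0.4335, -0.3204, 0.1566]
eef_rot: [-3.116, 1.57, -0.03]
contact_force: [-0.6, -0.2, -0.2]
gripper_width: 0.597
[ 0.43346018 -0.32041237  0.15659461] -93.19161332502549 [-0.55978373 -0.21423458 -0.17040368] 0.5973856279815096 [ 0.019  0.041  0.023  0.001  0.01  -0.006  0.002]
```

View pics/z_w.png

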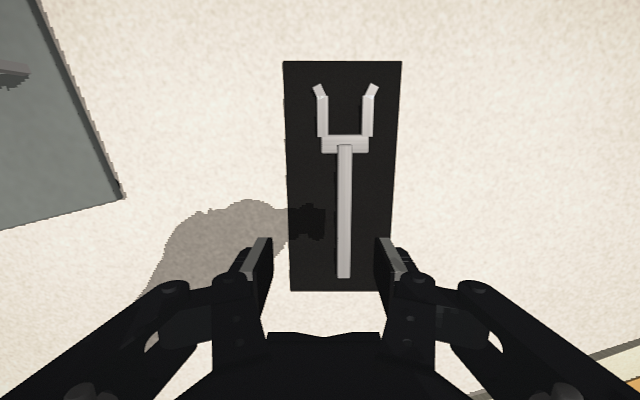

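View pics/z_t.png

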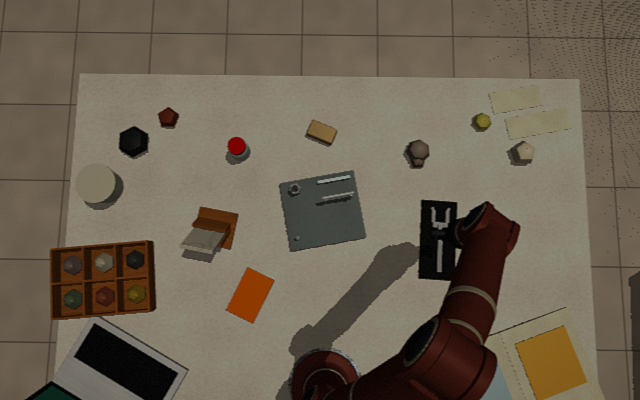

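Run:
```python
from h import *
t=load("pics/z_t.npz"); s=load("pics/z_s.npz")
crop(t,170,195,250,275,9,"pics/c30.png")
crop(s,265,290,365,385,7,"pics/c31.png")
```

```text
(no output)
```

View pics/c30.png

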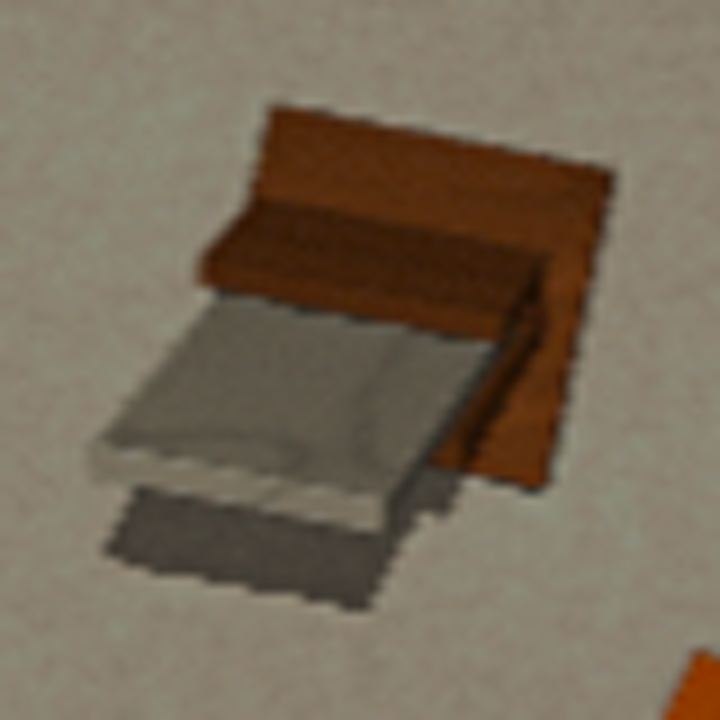

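View pics/c31.png

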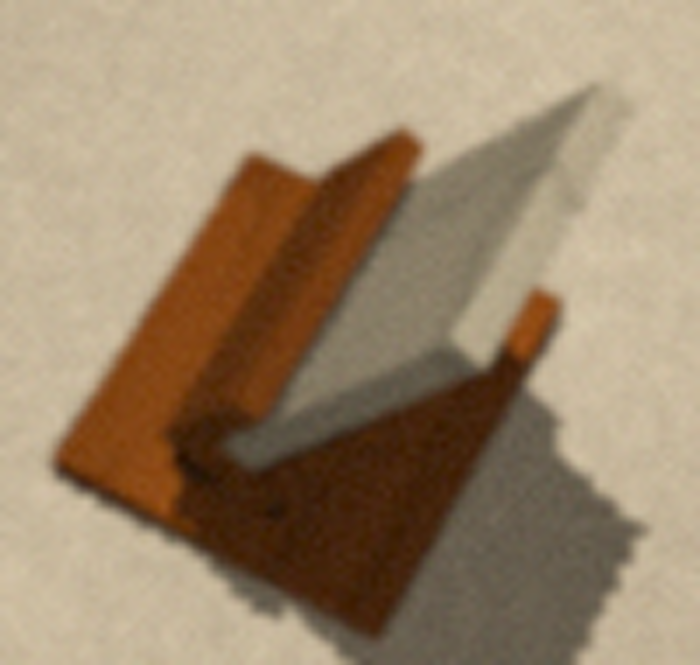

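Run:
```python
from h import *
t=load("pics/z_t.npz"); s=load("pics/z_s.npz")
T=lambda x,y:(170+x/9,195+y/9); S=lambda x,y:(265+x/7,290+y/7)
c={}
for k,a,b in [("FL",(100,440),(450,340)),("FR",(385,495),(600,88)),("BL",(92,475),(500,362)),("BR",(382,530),(632,105))]:
    x,e=tri([(t,*T(*a)),(s,*S(*b))]);c[k]=x;print(k,x.round(4),np.round(e,2))
print("width",np.linalg.norm(c["FL"]-c["FR"]),np.linalg.norm(c["BL"]-c["BR"]),"thick",np.linalg.norm(c["FL"]-c["BL"]),np.linalg.norm(c["FR"]-c["BR"]))
e=c["FL"]-c["FR"]+c["BL"]-c["BR"];print("yaw",np.degrees(np.arctan2(-e[0],e[1])))
print(sum(c.values())/4)
# base corners z .?
for p in [(272,105),(613,172),(545,487)]: print(onz(t,*T(*p),.012),end=' ')
for p in [(250,155),(58,465),(378,632)]: print(onz(s,*S(*p),.012),end=' ')
```

```text
FL [0.4031 0.3944 0.1521] [0.7  1.05]
FR [0.3873 0.3085 0.1504] [0.89 1.27]
BL [0.3909 0.3962 0.1517] [1.33 2.01]
BR [0.3774 0.3095 0.1483] [0.71 1.01]
width 0.08739191294871866 0.08781442843693028 thick 0.012298483636222046 0.010203667797838335
yaw -9.671409846645776
[0.38967498 0.35217412 0.15061865]
[0.52281128 0.38614471 0.012     ] [0.5014531  0.26973392 0.012     ] [0.395275  0.2887178 0.012    ] [0.49716923 0.27811038 0.012     ] [0.51597123 0.3937442  0.012     ] [0.41208947 0.41226802 0.012     ]
```

```bash
python3 -m creep '[0.3,2,3,4,0.2, 0.6,5.5,5.5,9,0.2, 0.9,9.5,8,14,0.2, 1.2,13.5,10,19,0.2, 1.5,17.5,11,24,0.2]' && python3 -m creep '[0,4,0,5,0.2, 0,8,0,10,0.2, 0,12,0,15,0.2, 0,16,0,20,0.2, 0,20,0,25,0.2]' && python3 -m creep '[0,4,0,5,0.2, 0,8,0,10,0.2, 0,12,0,15,0.2, 0,16,0,20,0.2, -1,20,0,25,0.6]' && python3 -m creep '[-1.5,3,0,5,1, -3,6,0,9,1, -4,9.5,0,9,1, -4,9.5,0,9,1, -4,9.5,0,9,1]' && python3 -m creep '[0,0,0,0,1,0,0,0,0,1]'
python3 - <<'E'
from h import *
s=sense();print(s["tool_pos"],yawjaw(s),s["contact_force"],s["gripper_width"],s["qvel"].round(3),s["joints"].round(2))
w=grab("wrist","A_w")
E
```

```text
clock: 17.78
tool_pos: [0.4479, -0.1558, 0.2641]
eef_rot: [1.993, 1.569, -0.787]
contact_force: [1.2, -0.5, 0.5]
gripper_width: 0.595
clock: 18.2
tool_pos: [0.4472, 0.0454, 0.2622]
eef_rot: [-0.576, 1.569, -2.918]
contact_force: [0.9, 0.4, -0.7]
gripper_width: 0.597
clock: 18.62
tool_pos: [0.4392, 0.2452, 0.2618]
eef_rot: [-0.253, 1.57, -2.16]
contact_force: [0.2, 0.1, 0.7]
gripper_width: 0.724
clock: 19.03
tool_pos: [0.3965, 0.3412, 0.2618]
eef_rot: [-1.324, 1.568, -3.071]
contact_force: [1.1, -0.9, -0.4]
gripper_width: 0.998
clock: 19.2
tool_pos: [0.3987, 0.3376, 0.2622]
eef_rot: [-0.187, 1.569, -1.941]
contact_force: [0.1, 0.4, -0.4]
gripper_width: 0.996
[0.39868454 0.33756699 0.26220901] -10.510846921806715 [ 0.09376607  0.41301431 -0.40226385] 0.9960212790670837 [ 0.008 -0.01  -0.002  0.    -0.004  0.002 -0.002] [-0.44  0.42 -0.44  1.73  0.2   1.04 -1.14]
```

View pics/A_w.png

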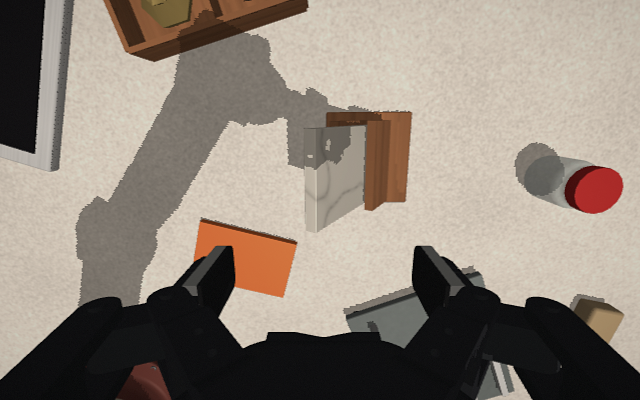

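Run:
```python
from h import *
w=load("pics/A_w.npz");print(proj(w,[.3987,.3376,.15]),proj(w,[.39,.352,.151]))
crop(w,290,100,420,240,5.5,"pics/c32.png")
```

```text
[322.15683572 195.68414763] [309.29577125 181.99003755]
```

View pics/c32.png

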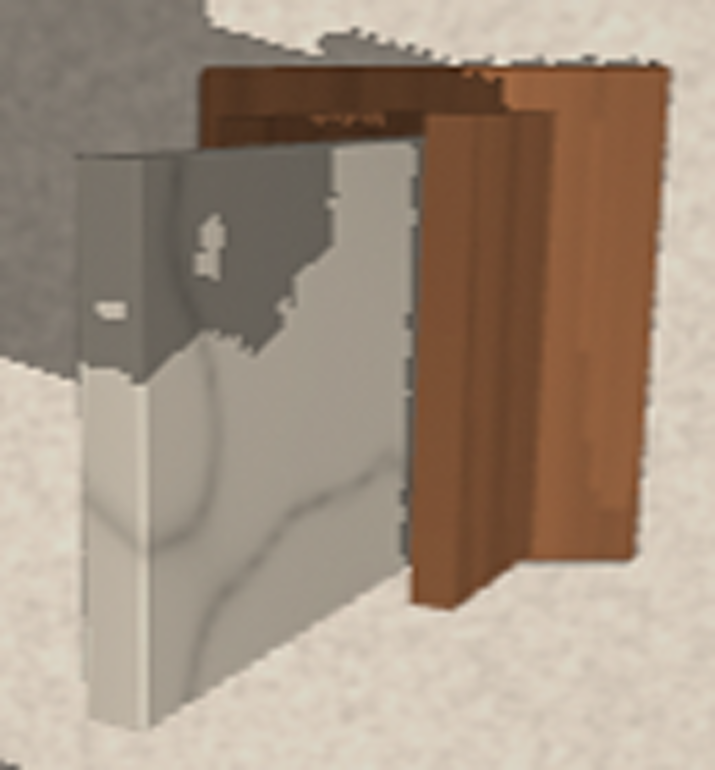

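Run:
```python
from h import *
w=load("pics/A_w.npz");t=load("pics/z_t.npz"); s=load("pics/z_s.npz")
T=lambda x,y:(170+x/9,195+y/9); S=lambda x,y:(265+x/7,290+y/7);W=lambda x,y:(290+x/5.5,100+y/5.5)
c={}
for k,a,b,d in [("FL",(100,440),(450,340),(142,157)),("FR",(385,495),(600,88),(150,730)),("BL",(92,475),(500,362),(78,155)),("BR",(382,530),(632,105),(88,718))]:
    x,e=tri([(t,*T(*a)),(s,*S(*b)),(w,*W(*d)),(w,*W(*d))]);c[k]=x;print(k,x.round(4),np.round(e,2), "wrist onz", onz(w,*W(*d),.159 if k[0]=="F" else .153).round(4))
for z in (.148,.152,.156,.160):
    print(z,"width at z",np.linalg.norm(onz(w,*W(142,157),z)-onz(w,*W(150,730),z)))
m=sum(c.values())/4;print(m)
```

```text
FL [0.4036 0.395  0.1519] [0.52 1.38 0.85 0.85] wrist onz [0.4043 0.3957 0.159 ]
FR [0.3877 0.3068 0.1526] [0.88 2.05 2.02 2.02] wrist onz [0.3888 0.3074 0.159 ]
BL [0.3928 0.3968 0.1505] [0.64 3.09 2.3  2.3 ] wrist onz [0.3948 0.3975 0.153 ]
BR [0.3777 0.3086 0.1492] [0.66 1.38 1.11 1.11] wrist onz [0.3786 0.309  0.153 ]
0.148 width at z 0.0936223746026667
0.152 width at z 0.09216176176657628
0.156 width at z 0.0907011489304859
0.16 width at z 0.0892405360943955
[0.39046456 0.35178953 0.15105576]
```

```bash
python3 -m creep '[0.2,1.3,-4,0.3,1, 0.2,1.3,-8,0.3,1, 0.2,1.3,-11,0.3,0.8, 0.2,1.3,-13.5,0.3,0.5, 0.2,1.3,-13.5,0.3,0.3]' 40 && python3 -m creep '[0,0,0,0,0.2,0,0,0,0,0.2]'
python3 - <<'E'
from h import *
s=sense();print(s["tool_pos"],yawjaw(s),s["contact_force"],s["gripper_width"])
w=grab("wrist","B_w");sd=grab("side","B_s")
crop(sd,235,190,395,390,3,"pics/c33.png")
E
```

```text
clock: 19.67
tool_pos: [0.398, 0.3481, 0.1233]
eef_rot: [-0.561, 1.56, -2.309]
contact_force: [-0.7, -1.2, -0.1]
gripper_width: 0.653
clock: 19.83
tool_pos: [0.4008, 0.3528, 0.1295]
eef_rot: [2.5, 1.568, 0.753]
contact_force: [0.9, -0.2, 0.7]
gripper_width: 0.6
[0.40078767 0.35283089 0.1294872 ] -10.09929706731345 [ 0.87087806 -0.22734906  0.68188521] 0.5996379145514174
```

View pics/B_w.png

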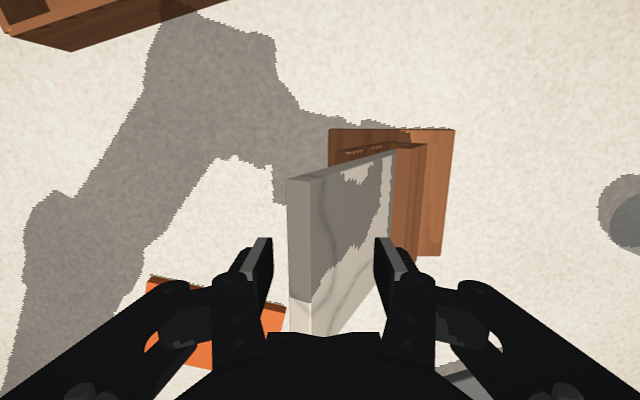

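View pics/c33.png

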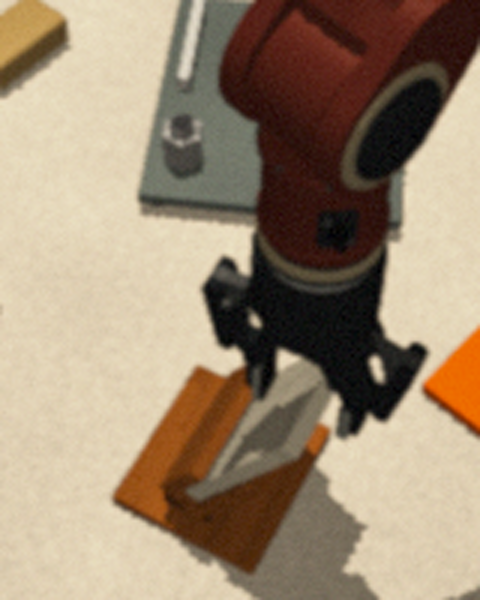

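```bash
python3 -m creep '[0,0,0,0,0, 0,0,0,0,-0.2, 0,0,0,0,-0.4, 0,0,0,0,-0.6, 0,0,0,0,-0.6]' 40
python3 - <<'E'
from h import *
s=sense();print(s["tool_pos"],yawjaw(s),s["contact_force"],s["gripper_width"])
w=grab("wrist","C_w");sd=grab("side","C_s")
crop(w,240,140,420,350,3,"pics/c34.png")
crop(sd,235,190,395,390,3,"pics/c35.png")
E
```

```text
clock: 20.35
tool_pos: [0.401, 0.3529, 0.1304]
eef_rot: [1.998, 1.566, 0.253]
contact_force: [-1.0, -2.3, 11.6]
gripper_width: 0.288
[0.40103183 0.35293529 0.13038878] -9.988007388225597 [-0.9964428  -2.27012597 11.63593079] 0.2877269359608096
```

View pics/c34.png

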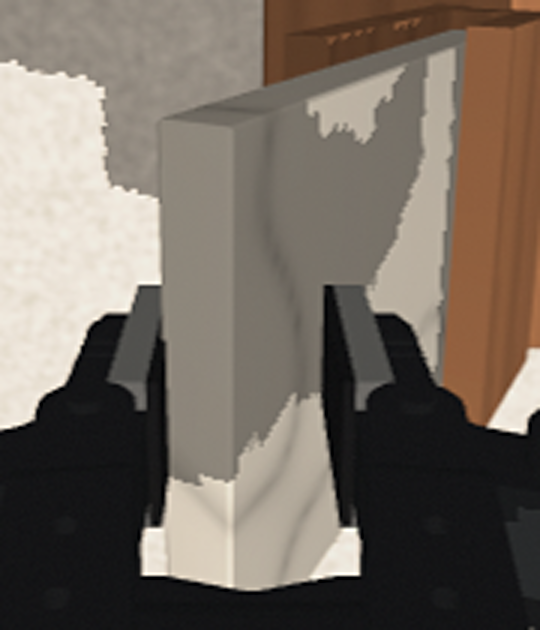

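View pics/c35.png

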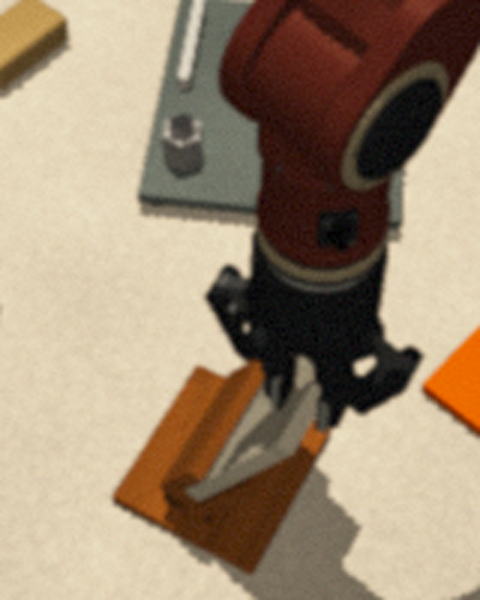

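```bash
python3 -m creep '[-0.25,0.04,0.43,0,-1, -0.5,0.09,0.87,0,-1, -0.75,0.13,1.3,0,-1, -1,0.18,1.73,0,-1, -1,0.18,1.73,0,-1]' 45
python3 - <<'E'
from h import *
s=sense();print(s["tool_pos"],yawjaw(s),s["contact_force"],s["gripper_width"])
w=grab("wrist","D_w");sd=grab("side","D_s")
crop(w,240,140,420,350,2.5,"pics/c36.png")
crop(sd,235,190,395,390,3,"pics/c37.png")
E
```

```text
clock: 20.87
tool_pos: [0.3954, 0.3536, 0.1471]
eef_rot: [1.896, 1.56, 0.148]
contact_force: [5.9, -2.5, 1.8]
gripper_width: 0.269
[0.39536706 0.35355871 0.14708639] -10.146078811227083 [ 5.90142017 -2.47289715  1.83593663] 0.26887956662627127
```

View pics/c36.png

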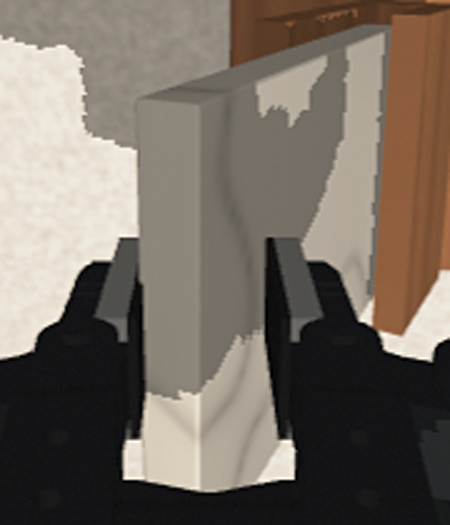

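View pics/c37.png

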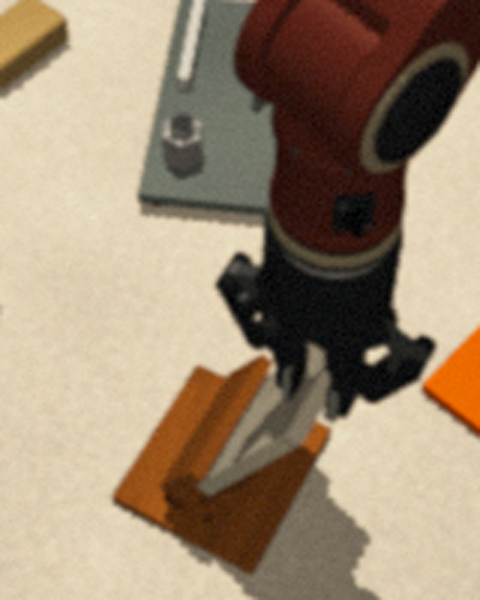

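```bash
python3 -m creep '[-0.3,0.05,0.6,0,-1, -0.6,0.1,1.2,0,-1, -1,0.18,1.8,0,-1, -1.3,0.23,2.4,0,-1, -1.3,0.23,2.4,0,-1]'
python3 - <<'E'
from h import *
s=sense();print(s["tool_pos"],yawjaw(s),s["contact_force"],s["gripper_width"])
w=grab("wrist","E_w");sd=grab("side","E_s")
crop(w,240,140,420,350,2.5,"pics/c38.png")
crop(sd,235,190,395,390,3,"pics/c39.png")
E
```

```text
clock: 21.38
tool_pos: [0.3819, 0.3559, 0.1713]
eef_rot: [1.889, 1.56, 0.141]
contact_force: [6.6, -2.3, 3.7]
gripper_width: 0.263
[0.38186491 0.35591324 0.17131535] -10.13563127480621 [ 6.5736475  -2.29389142  3.68274571] 0.26329265557771114
```

View pics/c38.png

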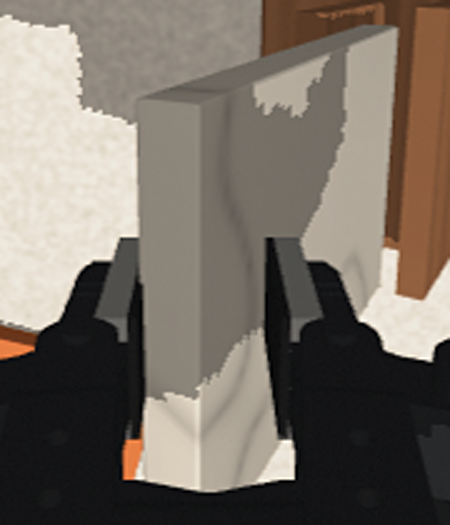

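View pics/c39.png

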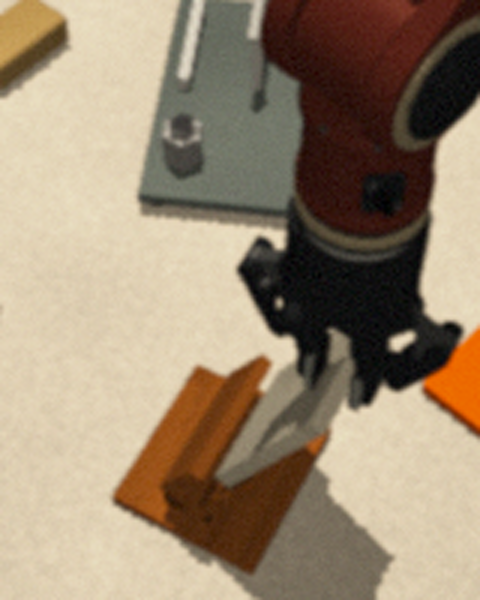

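```bash
python3 -m creep '[-0.4,0.07,0.7,0,-1, -0.8,0.14,1.4,0,-1, -1.3,0.22,2.2,0,-1, -1.9,0.31,3.2,0,-1, -2.5,0.4,4.3,0,-1]' && python3 -m creep '[0,0,1,0,-1, 0,0,2,0,-1, 0,0,3,0,-1, 0,0,3,0,-1,0,0,3,0,-1]'
python3 - <<'E'
from h import *
s=sense();print(s["tool_pos"],yawjaw(s),s["contact_force"],s["gripper_width"])
w=grab("wrist","F_w");sd=grab("side","F_s")
crop(w,240,100,420,350,2.5,"pics/c40.png")
crop(sd,235,130,415,390,2.8,"pics/c41.png")
E
```

```text
clock: 21.9
tool_pos: [0.3525, 0.3592, 0.2122]
eef_rot: [0.113, 1.569, -1.636]
contact_force: [-3.8, 1.1, -3.8]
gripper_width: 0.112
clock: 22.32
tool_pos: [0.352, 0.3608, 0.2428]
eef_rot: [2.495, 1.569, 0.749]
contact_force: [0.4, 0.1, -3.0]
gripper_width: 0.103
[0.35198379 0.36080109 0.24282628] -10.037885877152265 [ 0.43520995  0.09782719 -2.97923592] 0.10256132295518283
```

View pics/c40.png

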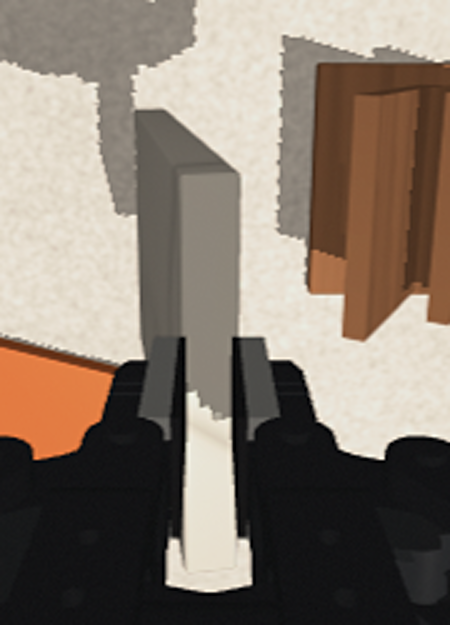

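View pics/c41.png

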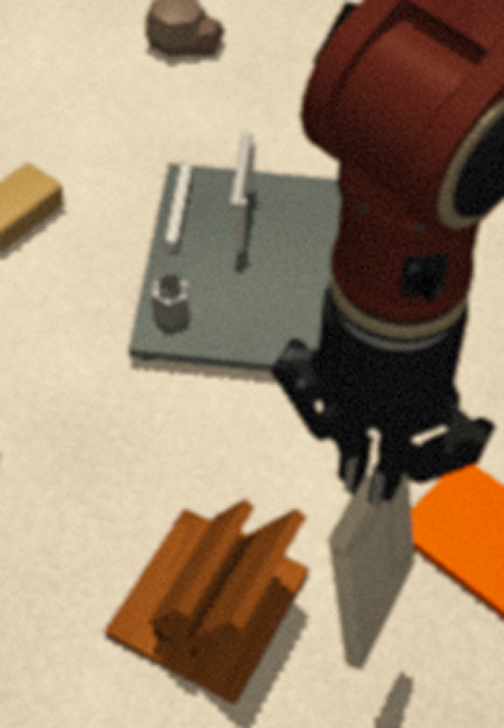

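Run:
```python
from h import *
w=load("pics/F_w.npz")
Q=lambda x,y:(240+x/2.5,100+y/2.5)
y=np.radians(-10.1);d=np.array([np.cos(y),np.sin(y)]);n=np.array([-d[1],d[0]])
tcp=np.array([.352,.3608])
for nm,p,z in [("top back",(180,175),.271),("top front",(240,171),.271),("bot back",(137,110),.135),("bot front",(165,110),.135)]:
    for zz in (z-.006,z,z+.006):
        q=onz(w,*Q(*p),zz)[:2]-tcp; print(nm,zz,"along",(q@d).round(4),"lat",(q@n).round(4))
sd=load("pics/F_s.npz")
crop(sd,330,280,400,380,7,"pics/c42.png")
```

```text
top back 0.265 along -0.0037 lat 0.0464
top back 0.271 along -0.0034 lat 0.0475
top back 0.277 along -0.0032 lat 0.0485
top front 0.265 along 0.0061 lat 0.0471
top front 0.271 along 0.0059 lat 0.0481
top front 0.277 along 0.0056 lat 0.0491
bot back 0.129 along -0.0232 lat 0.0453
bot back 0.135 along -0.0226 lat 0.0458
bot back 0.14100000000000001 along -0.022 lat 0.0463
bot front 0.129 along -0.0136 lat 0.0453
bot front 0.135 along -0.0133 lat 0.0459
bot front 0.14100000000000001 along -0.013 lat 0.0464
```

View pics/c42.png

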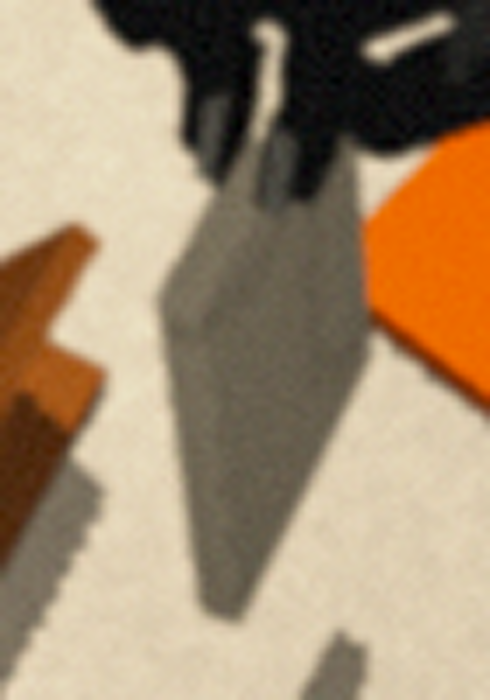

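Run:
```python
from h import *
w=load("pics/F_w.npz");s=load("pics/F_s.npz")
Q=lambda x,y:(240+x/2.5,100+y/2.5);S=lambda x,y:(330+x/7,280+y/7)
y=np.radians(-10.1);d=np.array([np.cos(y),np.sin(y)]);n=np.array([-d[1],d[0]])
tcp=np.array([.352,.3608])
for nm,a,b in [("bot back",(137,110),(240,620)),("bot front",(165,110),(205,603)),("top front",(240,171),(162,300)),("top back?",(180,175),(215,190))]:
    x,e=tri([(w,*Q(*a)),(s,*S(*b))]);q=x[:2]-tcp;print(nm,x.round(4),np.round(e,1),"along",(q@d).round(4),"lat",(q@n).round(4))
```

```text
bot back [0.332  0.4069 0.1045] [2.8 1.5] along -0.0278 lat 0.0419
bot front [0.3421 0.4052 0.1045] [3.1 1.6] along -0.0176 lat 0.042
top front [0.364  0.4009 0.2375] [5.5 1.7] along 0.0047 lat 0.0416
top back? [0.3552 0.4125 0.306 ] [15.8  2.8] along -0.0059 lat 0.0514
```

Run:
```python
from h import *
w=load("pics/F_w.npz");s=load("pics/F_s.npz")
Q=lambda x,y:(240+x/2.5,100+y/2.5);S=lambda x,y:(330+x/7,280+y/7)
y=np.radians(-10.1);d=np.array([np.cos(y),np.sin(y)]);n=np.array([-d[1],d[0]])
tcp=np.array([.352,.3608])
def onlat(f,u,v,L):
    c,r=ray(f,u,v);k=(L-(c[:2]-tcp)@n)/(r[:2]@n);p=c+k*r;return (p[:2]-tcp)@d,p[2]
for L in (.043,.045,.047):
  for nm,f,p in [("w top back",w,Q(180,175)),("w top front",w,Q(240,171)),("w bot back",w,Q(137,110)),("w bot front",w,Q(165,110)),("s bot back",s,S(240,620)),("s bot front",s,S(205,603)),("s top front",s,S(162,300))]:
    print(L,nm,np.round(onlat(f,*p,L),4))
print(proj(s,[*(tcp+.045*n+.006*d),.27]),proj(s,[*(tcp+.045*n-.015*d),.135]))
```

```text
0.043 w top back [-0.0044  0.245 ]
0.043 w top front [0.0072 0.2402]
0.043 w bot back [-0.0257  0.1017]
0.043 w bot front [-0.0152  0.1015]
0.043 s bot back [-0.0307  0.1097]
0.043 s bot front [-0.0208  0.1095]
0.043 s top front [0.0014 0.2418]
0.045 w top back [-0.004   0.2566]
0.045 w top front [0.0067 0.2522]
0.045 w bot back [-0.0235  0.1252]
0.045 w bot front [-0.0139  0.125 ]
0.045 s bot back [-0.0312  0.1139]
0.045 s bot front [-0.0213  0.1136]
0.045 s top front [0.0007 0.2453]
0.047 w top back [-0.0035  0.2682]
0.047 w top front [0.0062 0.2642]
0.047 w bot back [-0.0213  0.1487]
0.047 w bot front [-0.0125  0.1485]
0.047 s bot back [-0.0317  0.118 ]
0.047 s bot front [-0.0219  0.1178]
0.047 s top front [-0.      0.2488]
[351.16169054 313.37532212] [356.95630158 359.00178647]
```

```bash
python3 -m creep '[0,0,1,0,-1, 0,-0.5,2.5,0,-1, 0.5,-1.5,4,0,-1, 1.3,-3,5.5,1,-1, 2.3,-5,6,2,-1]' 50 && python3 -m creep '[1.5,-2.3,0,1.5,-1, 3.1,-4.7,0,3,-1, 4.8,-7.3,0,4.5,-1, 6.5,-9.9,0,6,-1, 8.2,-12.5,0,7.5,-1]' && python3 -m creep '[1.7,-2.6,0,1.5,-1, 3.4,-5.2,0,3,-1, 5.1,-7.8,0,4.5,-1, 6.8,-10.4,0,6,-1, 8.5,-13,0,7.5,-1]'
python3 - <<'E'
from h import *
s=sense();print(s["tool_pos"],yawjaw(s),s["contact_force"],s["gripper_width"])
E
```

```text
clock: 22.83
tool_pos: [0.3744, 0.3127, 0.3049]
eef_rot: [2.788, 1.566, 1.082]
contact_force: [0.9, 0.8, -4.0]
gripper_width: 0.106
clock: 23.25
tool_pos: [0.457, 0.1842, 0.3027]
eef_rot: [-1.305, 1.571, -2.883]
contact_force: [0.3, 0.8, -3.3]
gripper_width: 0.103
clock: 23.67
tool_pos: [0.542, 0.0541, 0.3025]
eef_rot: [-1.901, 1.57, 2.934]
contact_force: [0.9, 1.2, -3.8]
gripper_width: 0.11
[0.54199496 0.05412772 0.30251632] 7.053583869341967 [ 0.85478293  1.1998911  -3.83408043] 0.10980752076192248
```

```bash
python3 -m creep '[1.6,-1.9,0,1.5,-1, 3.2,-3.8,0,3,-1, 4.8,-5.6,0,4.1,-1, 6.0,-7,0,4.1,-1, 6.3,-7.4,0,4.1,-1]' && python3 -m creep '[0,0,-2,0,-1, 0,0,-4,0,-1, 0,0,-6,0,-1, 0,0,-6,0,-1, 0,0,-6,0,-1]'
python3 - <<'E'
from h import *
s=sense();print(s["tool_pos"],yawjaw(s),s["contact_force"],s["gripper_width"])
w=grab("wrist","G_w");sd=grab("side","G_s")
crop(sd,265,120,395,270,5,"pics/c43.png")
E
```

```text
clock: 24.08
tool_pos: [0.6063, -0.0231, 0.3015]
eef_rot: [-0.106, 1.568, -1.489]
contact_force: [1.1, -1.5, -3.5]
gripper_width: 0.109
clock: 24.5
tool_pos: [0.6033, -0.0178, 0.2416]
eef_rot: [-1.879, 1.567, 3.028]
contact_force: [0.3, -0.1, -2.1]
gripper_width: 0.104
[ 0.60325858 -0.01777543  0.24160969] 11.136807835491066 [ 0.28056041 -0.1313656  -2.05939281] 0.10378934008555206
```

View pics/G_w.png

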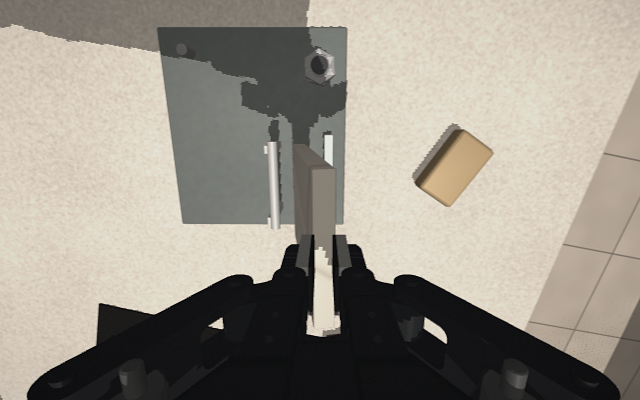

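View pics/c43.png

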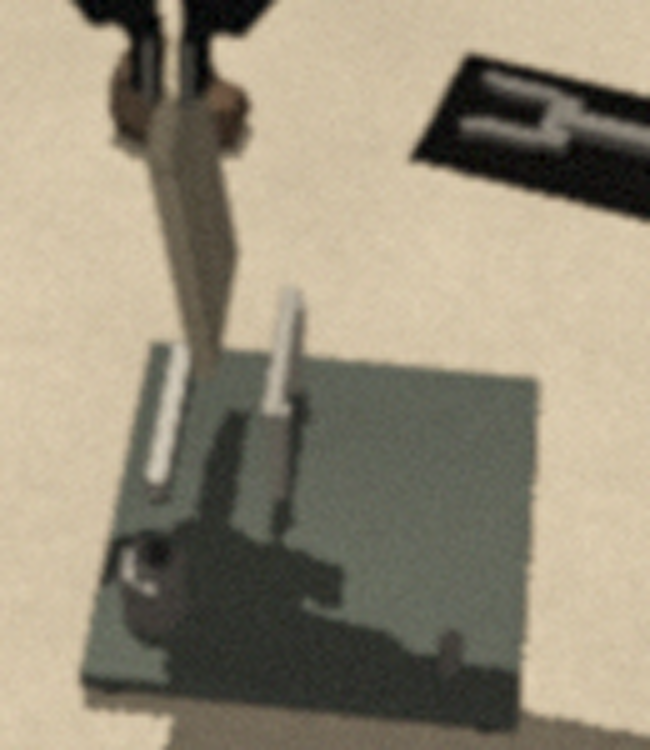

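Run:
```python
from h import *
w=load("pics/G_w.npz");s=load("pics/G_s.npz")
crop(w,240,20,360,260,2.5,"pics/c44.png")
y=np.radians(11.15);R=np.array([[np.cos(y),-np.sin(y)],[np.sin(y),np.cos(y)]]);o=np.array([.5352,.0172])
st=lambda p:np.append(R.T@(p[:2]-o),p[2]).round(4)
print("tcp",st(sense()["tool_pos"]))
print("bar",st(onz(w,273,142,.0875)),st(onz(w,275.5,229,.0875)))
print("ledge far end in/out",st(onz(w,325,135,.034)),st(onz(w,333,135,.034)),st(onz(w,334,166,.034)))
print("plate corners",st(onz(w,158,28,.02)),st(onz(w,347,28,.02)),st(onz(w,183,223.5,.02)))
```

```text
tcp [ 0.0621 -0.0478  0.244 ]
bar [ 0.0109 -0.0039  0.0875] [ 0.0096 -0.095   0.0875]
ledge far end in/out [ 0.062  -0.0001  0.034 ] [ 0.0713 -0.0001  0.034 ] [ 0.0728 -0.036   0.034 ]
plate corners [-0.1215  0.1139  0.02  ] [0.0859 0.1138 0.02  ] [-0.1223 -0.1137  0.02  ]
```

View pics/c44.png

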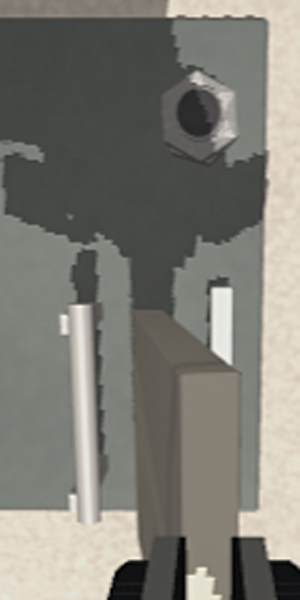

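```bash
python3 -m creep '[0,-0.2,-2,0,-1, 0,-0.2,-4,0,-1, 0,-0.2,-6,0,-1, 0,-0.2,-7.2,0,-1, 0,-0.2,-7.2,0,-1]' && python3 -m creep '[0,0,0,0,-1]'
python3 - <<'E'
from h import *
s=sense();print(s["tool_pos"],yawjaw(s),s["contact_force"],s["gripper_width"])
w=grab("wrist","H_w");sd=grab("side","H_s")
crop(w,240,20,360,260,2.5,"pics/c45.png");crop(sd,265,140,375,250,7,"pics/c46.png")
E
```

```text
clock: 25.02
tool_pos: [0.6035, -0.0204, 0.1691]
eef_rot: [-1.759, 1.567, -3.136]
contact_force: [-0.0, -0.4, -3.7]
gripper_width: 0.101
clock: 25.1
tool_pos: [0.6052, -0.0202, 0.1715]
eef_rot: [1.532, 1.569, 0.154]
contact_force: [0.2, -0.4, -4.2]
gripper_width: 0.104
[ 0.60517758 -0.02016553  0.17146155] 11.084343580792648 [ 0.23341233 -0.44102961 -4.23302728] 0.10443214725656202
```

View pics/c45.png

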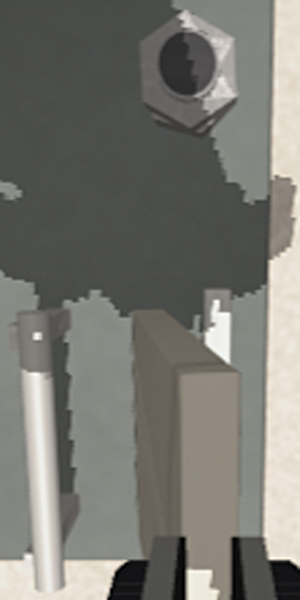

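View pics/c46.png

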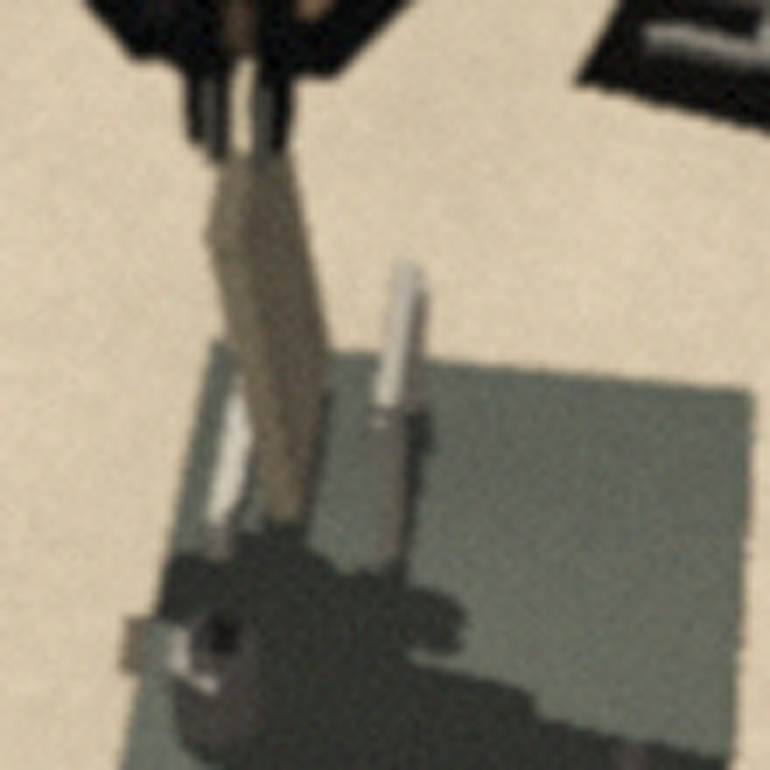

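```bash
cat >> h.py <<'E'
_y=np.radians(11.15);Rs=np.array([[np.cos(_y),-np.sin(_y)],[np.sin(_y),np.cos(_y)]]);Os=np.array([.5352,.0172])
def st(p): return np.append(Rs.T@(np.array(p[:2])-Os),p[2]).round(4)
def onsy(f,u,v,Y):
    c,r=ray(f,u,v);n=Rs[:,1];k=(Y-(c[:2]-Os)@n)/(r[:2]@n);return st(c+k*r)
E
python3 - <<'E'
from h import *
w=load("pics/H_w.npz");s=load("pics/H_s.npz")
Q=lambda x,y:(240+x/2.5,20+y/2.5);S=lambda x,y:(265+x/7,140+y/7)
for Y in (-.003,-.005,-.007):
    print(Y,"side front",onsy(s,*S(268,510),Y),"side back",onsy(s,*S(300,520),Y),"side top front",onsy(s,*S(208,235),Y),"w front",onsy(w,*Q(162,311),Y),"w back",onsy(w,*Q(134,311),Y),"w topfront",onsy(w,*Q(238,371),Y))
print(st(sense()["tool_pos"]))
E
```

```text
-0.003 side front [ 0.0444 -0.003   0.041 ] side back [ 0.0328 -0.003   0.0374] side top front [ 0.064  -0.003   0.1728] w front [ 0.0486 -0.003   0.0872] w back [ 0.0402 -0.003   0.0872] w topfront [ 0.0671 -0.003   0.1958]
-0.005 side front [ 0.0447 -0.005   0.0388] side back [ 0.0331 -0.005   0.0352] side top front [ 0.0643 -0.005   0.1709] w front [ 0.0472 -0.005   0.0642] w back [ 0.038  -0.005   0.0642] w topfront [ 0.0676 -0.005   0.1839]
-0.007 side front [ 0.045  -0.007   0.0366] side back [ 0.0333 -0.007   0.033 ] side top front [ 0.0646 -0.007   0.169 ] w front [ 0.0459 -0.007   0.0413] w back [ 0.0357 -0.007   0.0413] w topfront [ 0.0681 -0.007   0.1719]
[ 0.0624 -0.0502  0.1725]
```

Run:
```python
from h import *
s=load("pics/H_s.npz");w=load("pics/H_w.npz")
def pr(f,x,y,z): return proj(f,[*(Os+Rs@[x,y]),z])
for z in (.1715,.176,.180,.185): print(z,"side",((pr(s,.067,-.05,z)-[265,140])*7).round(0), ((pr(s,.067,-.039,z)-[265,140])*7).round(0),"wrist",((pr(w,.062,-.05,z)-[240,20])*2.5).round(0))
crop(s,280,125,325,180,13,"pics/c47.png")
crop(w,280,160,370,345,3.2,"pics/c48.png")
```

```text
0.1715 side [220. 144.] [215. 165.] wrist [206. 575.]
0.176 side [220. 134.] [215. 155.] wrist [206. 585.]
0.18 side [219. 125.] [215. 147.] wrist [206. 594.]
0.185 side [219. 114.] [214. 135.] wrist [206. 606.]
```

View pics/c47.png

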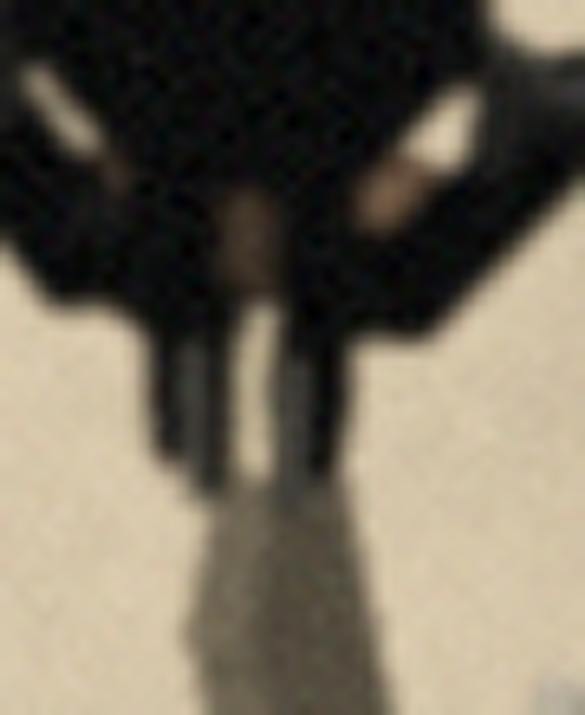

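View pics/c48.png

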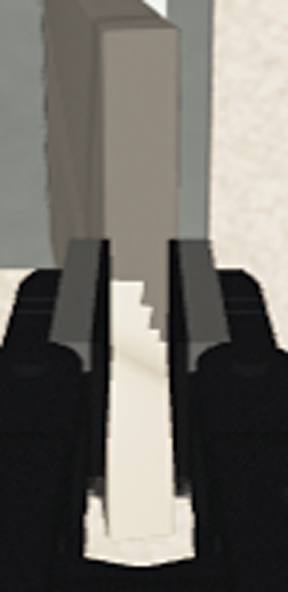

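```bash
python3 -m creep '[0.3,0.06,-0.3,0,-1, 0.7,0.14,-0.7,0,-1, 1.0,0.2,-1.1,0,-1, 1.0,0.2,-1.2,0,-1, 1.0,0.2,-1.2,0,-1]'
python3 - <<'E'
from h import *
s=sense();print(st(s["tool_pos"]),s["contact_force"],s["gripper_width"])
sd=grab("side","I_s");w=grab("wrist","I_w")
crop(sd,265,140,375,250,7,"pics/c49.png");crop(w,240,20,360,260,2.5,"pics/c50.png")
E
```

```text
clock: 25.62
tool_pos: [0.6143, -0.0183, 0.1576]
eef_rot: [-1.829, 1.569, 3.077]
contact_force: [0.4, -0.9, -4.1]
gripper_width: 0.107
[ 0.0707 -0.0501  0.1576] [ 0.44994854 -0.87614624 -4.10909786] 0.10674897590284449
```

View pics/c49.png

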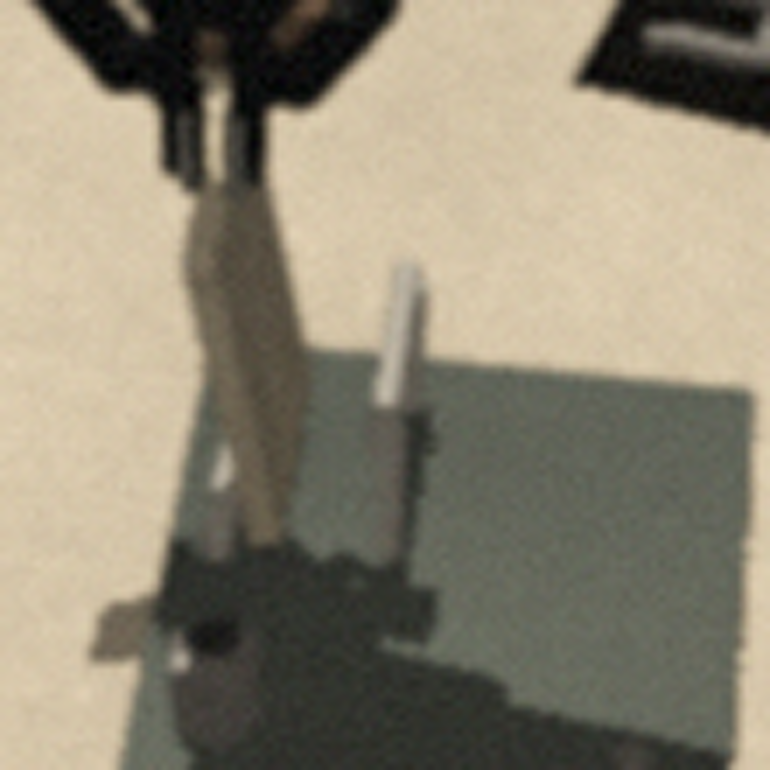

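View pics/c50.png

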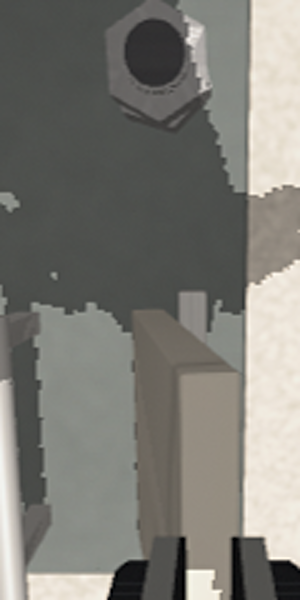

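```bash
python3 -m creep '[0.1,0.02,-0.15,0,-1, 0.2,0.04,-0.3,0,-1, 0.2,0.04,-0.3,0,-1]'; python3 -m creep '[0,0,-0.1,0,-1, 0,0,-0.2,0,-1]';python3 -m creep '[0,0,-0.1,0,-1, 0,0,-0.2,0,-1]'
```

```text
clock: 25.97
tool_pos: [0.6179, -0.0175, 0.1566]
eef_rot: [1.548, 1.567, 0.171]
contact_force: [0.6, 0.9, 2.4]
gripper_width: 0.11
clock: 26.13
tool_pos: [0.6193, -0.0172, 0.1563]
eef_rot: [1.51, 1.563, 0.132]
contact_force: [1.7, 1.9, 10.7]
gripper_width: 0.104
clock: 26.3
tool_pos: [0.621, -0.0169, 0.156]
eef_rot: [1.491, 1.559, 0.114]
contact_force: [1.5, 0.8, 15.7]
gripper_width: 0.102
```

```bash
python3 -m creep '[0,0,-0.3,0,-0.7, 0,0,-0.7,0,-0.6, 0,0,-1.2,0,-0.55, 0,0,-1.7,0,-0.55, 0,0,-2.0,0,-0.55]' 20
python3 - <<'E'
from h import *
s=sense();print(st(s["tool_pos"]),s["contact_force"],s["gripper_width"])
sd=grab("side","J_s");w=grab("wrist","J_w")
crop(sd,265,140,375,250,7,"pics/c51.png");crop(w,240,20,360,260,2.5,"pics/c52.png")
E
```

```text
clock: 26.72
tool_pos: [0.6155, -0.0183, 0.1299]
eef_rot: [-1.658, 1.568, -3.035]
contact_force: [1.4, -0.0, -0.3]
gripper_width: 0.223
[ 0.072  -0.0504  0.1299] [ 1.42121396 -0.0059604  -0.25428624] 0.22265258145829656
```

View pics/c51.png

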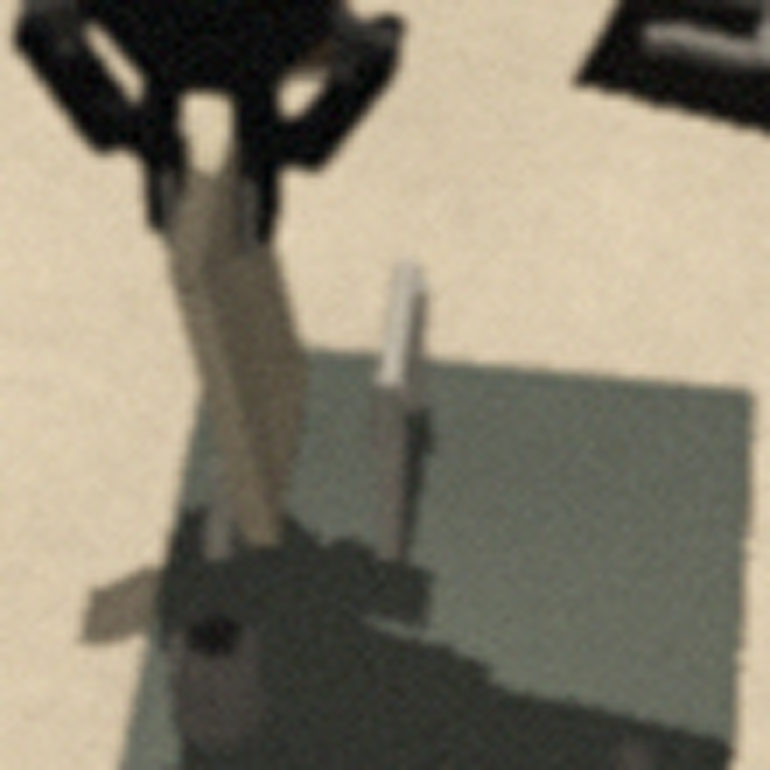

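View pics/c52.png

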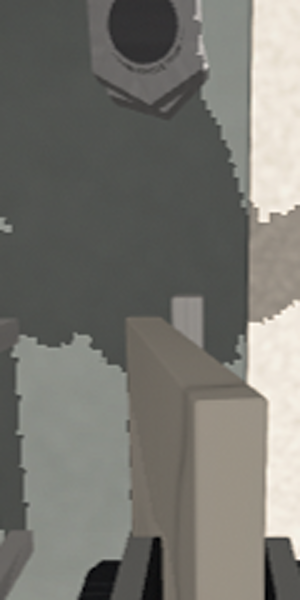

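```bash
python3 -m creep '[0,0,-0.1,0,-0.7, 0,0,-0.1,0,-0.8, 0,0,-0.1,0,-1, 0,0,-0.1,0,-1, 0,0,-0.1,0,-1]' 25
python3 - <<'E'
from h import *
s=sense();print(st(s["tool_pos"]),s["contact_force"],s["gripper_width"])
sd=grab("side","K_s");w=grab("wrist","K_w")
crop(sd,265,140,375,250,7,"pics/c53.png");crop(w,240,20,360,260,2.5,"pics/c54.png")
E
```

```text
clock: 27.23
tool_pos: [0.615, -0.0183, 0.1303]
eef_rot: [-1.541, 1.567, -2.918]
contact_force: [-4.0, -1.7, 4.3]
gripper_width: 0.182
[ 0.0715 -0.0503  0.1303] [-4.0000371  -1.65126151  4.32778943] 0.18236169254601378
```

View pics/c53.png

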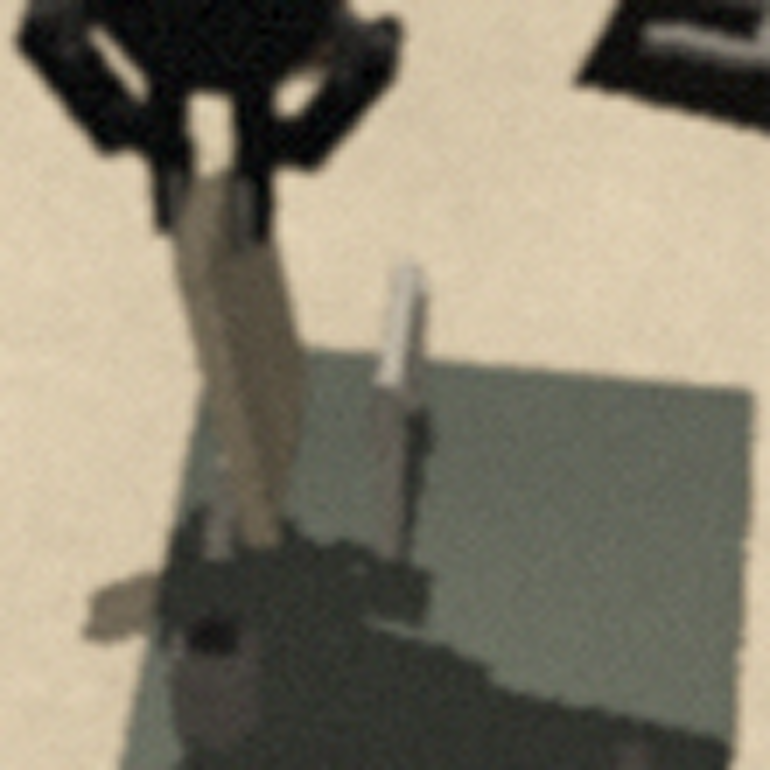

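View pics/c54.png

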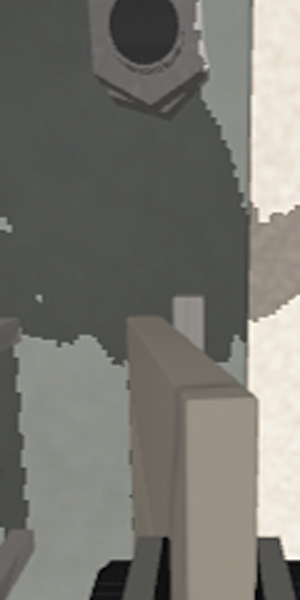

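```bash
python3 -m creep '[0,0,0,0,-0.6, 0,0,0,0,-0.5, -0.4,-0.08,0,0,-0.5, -0.8,-0.16,0,0,-0.5, -1.2,-0.24,0,0,-0.5]' 20 && python3 -m creep '[-0.3,-0.06,0,0,-0.5, -0.6,-0.12,0,0,-0.5, -0.6,-0.12,0,0,-0.5]'
python3 - <<'E'
from h import *
s=sense();print(st(s["tool_pos"]),s["contact_force"],s["gripper_width"])
sd=grab("side","L_s");w=grab("wrist","L_w")
crop(sd,265,140,375,250,7,"pics/c55.png");crop(w,240,20,360,260,2.5,"pics/c56.png")
E
```

```text
clock: 27.75
tool_pos: [0.6048, -0.0203, 0.1304]
eef_rot: [1.664, 1.569, 0.287]
contact_force: [-0.1, 0.1, -0.4]
gripper_width: 0.25
clock: 28.0
tool_pos: [0.5977, -0.0219, 0.1304]
eef_rot: [-1.372, 1.57, -2.749]
contact_force: [-4.8, -0.4, 1.8]
gripper_width: 0.251
[ 0.0538 -0.0505  0.1304] [-4.81866486 -0.40702706  1.82050146] 0.2506157124211235
```

View pics/c55.png

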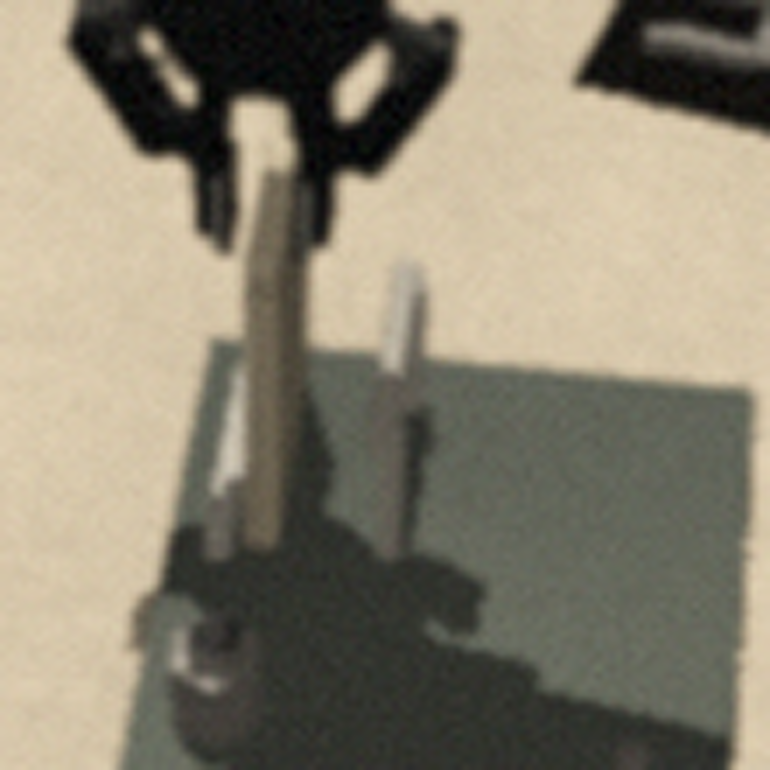

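View pics/c56.png

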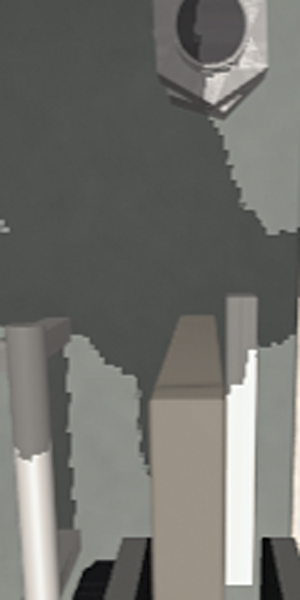

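```bash
python3 -m creep '[-0.5,-0.1,-0.1,0,-0.45, -1.0,-0.2,-0.2,0,-0.4, -1.5,-0.3,-0.3,0,-0.35, -2.0,-0.4,-0.4,0,-0.3, -2.5,-0.5,-0.4,0,-0.3]' && python3 -m creep '[-0.5,-0.1,0,0,-0.3, -1.0,-0.2,0,0,-0.3, -1.5,-0.3,0,0,-0.3, -2,-0.4,0,0,-0.3, -2,-0.4,0,0,-0.3]'
python3 - <<'E'
from h import *
s=sense();print(st(s["tool_pos"]),s["contact_force"],s["gripper_width"])
sd=grab("side","M_s");w=grab("wrist","M_w")
crop(sd,265,140,375,250,7,"pics/c57.png");crop(w,200,20,400,260,2.5,"pics/c58.png")
E
```

```text
clock: 28.52
tool_pos: [0.5726, -0.0268, 0.1261]
eef_rot: [-1.693, 1.57, -3.07]
contact_force: [0.1, -0.6, 0.5]
gripper_width: 0.35
clock: 28.93
tool_pos: [0.5519, -0.0311, 0.1262]
eef_rot: [-1.502, 1.569, -2.88]
contact_force: [-0.6, -0.6, 0.6]
gripper_width: 0.352
[ 0.0071 -0.0506  0.1262] [-0.59483809 -0.63246958  0.63813913] 0.35168105462592825
```

View pics/c57.png

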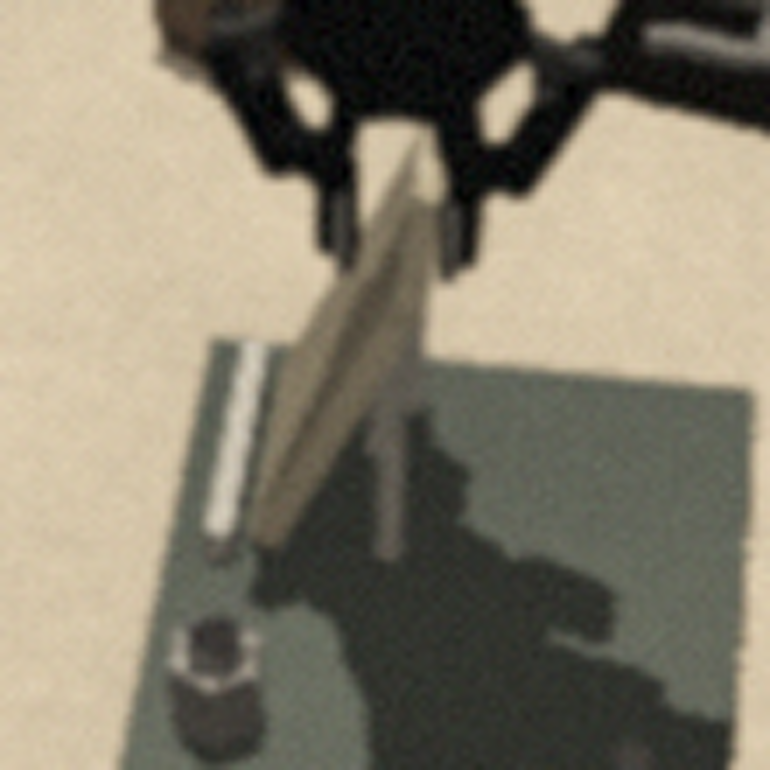

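View pics/c58.png

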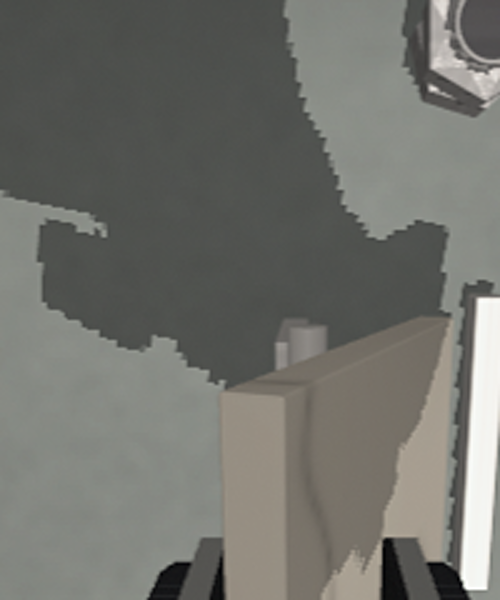

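```bash
python3 -m creep '[-0.3,-0.06,0,0,-0.3, -0.6,-0.12,0,0,-0.3, -0.9,-0.18,0,0,-0.3, -1.0,-0.2,0,0,-0.3, -1.0,-0.2,0,0,-0.3]'
python3 - <<'E'
from h import *
s=sense();print(st(s["tool_pos"]),s["contact_force"],s["gripper_width"])
sd=grab("side","N_s");w=grab("wrist","N_w")
crop(sd,265,140,375,250,7,"pics/c59.png");crop(w,200,20,400,260,2.5,"pics/c60.png")
E
```

```text
clock: 29.45
tool_pos: [0.543, -0.0328, 0.1263]
eef_rot: [-1.607, 1.57, -2.984]
contact_force: [-1.0, -0.4, 0.4]
gripper_width: 0.353
[-0.002  -0.0505  0.1263] [-0.98240473 -0.35425155  0.37482038] 0.353296095531224
```

View pics/c59.png

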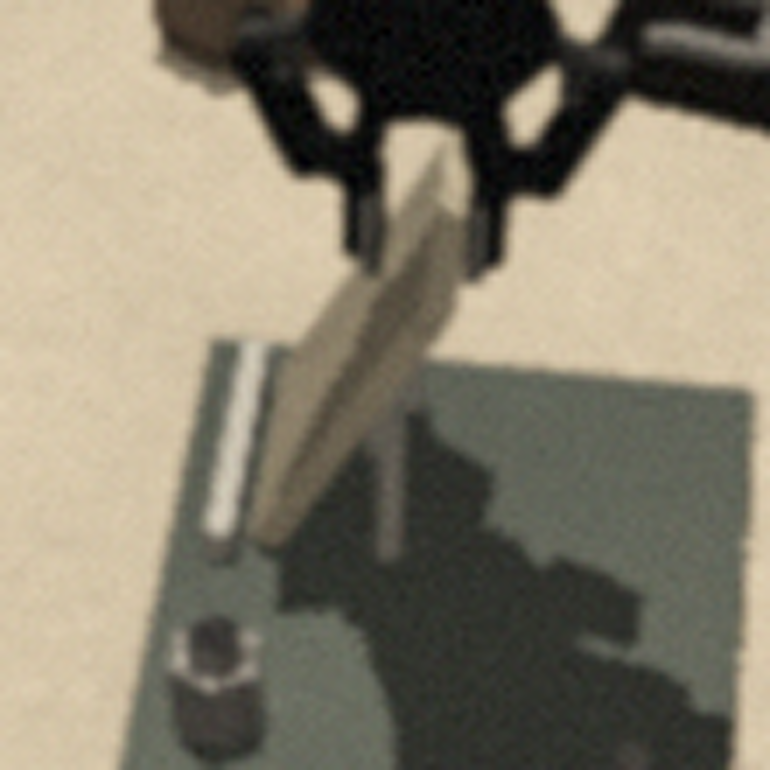

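View pics/c60.png

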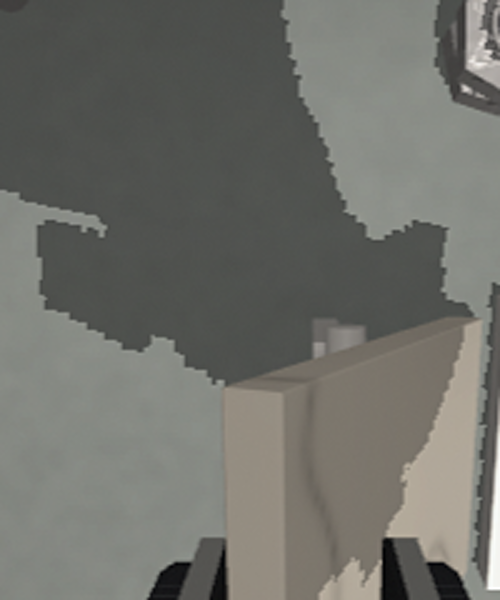

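```bash
python3 -m creep '[-0.1,-0.02,0,0,-0.2, -0.3,-0.06,0,0,-0.2, -0.5,-0.1,0,0,-0.2, -0.7,-0.14,0,0,-0.2, -0.7,-0.14,0,0,-0.2]'
python3 - <<'E'
from h import *
s=sense();print(st(s["tool_pos"]),s["contact_force"],s["gripper_width"])
sd=grab("side","O_s");w=grab("wrist","O_w")
crop(w,200,20,400,260,2.5,"pics/c62.png")
E
```

```text
clock: 29.97
tool_pos: [0.5361, -0.0341, 0.1264]
eef_rot: [-1.453, 1.57, -2.83]
contact_force: [-0.5, 0.1, 0.7]
gripper_width: 0.402
[-0.0091 -0.0505  0.1264] [-0.52859958  0.12917258  0.70394659] 0.4019120001497314
```

View pics/c62.png

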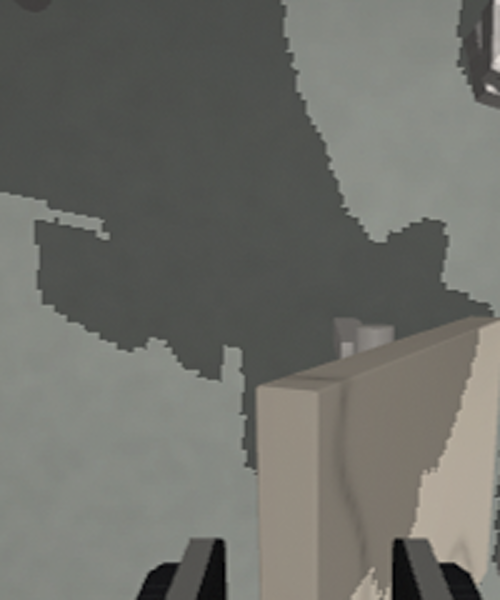

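Run:
```python
from h import *
w=load("pics/O_w.npz");Q=lambda x,y:(200+x/2.5,20+y/2.5)
for Y in (-.004,-.006,-.008):print("top back",onsy(w,*Q(258,389),Y),"top front",onsy(w,*Q(318,390),Y))
for z in (.14,.144,.148):print(z,st(onz(w,*Q(258,389),z)),st(onz(w,*Q(318,390),z)))
```

```text
top back [-0.0151 -0.004   0.1626] top front [-0.0064 -0.004   0.1634]
top back [-0.0158 -0.006   0.1522] top front [-0.0063 -0.006   0.153 ]
top back [-0.0165 -0.008   0.1418] top front [-0.0061 -0.008   0.1427]
0.14 [-0.0167 -0.0083  0.14  ] [-0.0061 -0.0085  0.14  ]
0.144 [-0.0164 -0.0076  0.144 ] [-0.0062 -0.0078  0.144 ]
0.148 [-0.0161 -0.0068  0.148 ] [-0.0062 -0.007   0.148 ]
```

```bash
python3 -m creep '[0,0,0.5,0,-0.1, 0,0,2,0,0, 0,0,5,0,0, 0,0,9,0,0, 0,0,12,0,0]' && python3 -m creep '[-2,0,2,0,0, -4,3,4,0,0, -5,6,4,0,0, -6,9,4,0,0, -6,9,4,0,0]' && python3 -m creep '[0,0,0,0,0,0,0,0,0,0]'
python3 - <<'E'
from h import *
s=sense();print(st(s["tool_pos"]),s["contact_force"],s["gripper_width"])
sd=grab("side","P_s");w=grab("wrist","P_w");t=grab("top","P_t")
crop(sd,265,140,375,250,7,"pics/c63.png")
E
```

```text
clock: 30.48
tool_pos: [0.5371, -0.0337, 0.2491]
eef_rot: [1.572, 1.569, 0.195]
contact_force: [0.6, -0.8, 0.7]
gripper_width: 0.499
clock: 30.9
tool_pos: [0.4741, 0.0637, 0.2881]
eef_rot: [2.627, 1.566, 1.261]
contact_force: [0.7, 0.9, -0.3]
gripper_width: 0.498
clock: 31.07
tool_pos: [0.4767, 0.0554, 0.2866]
eef_rot: [0.242, 1.57, -1.135]
contact_force: [-0.3, 0.1, 0.3]
gripper_width: 0.498
[-0.05    0.0488  0.2866] [-0.30024607  0.13789915  0.25767297] 0.49769064968737825
```

View pics/c63.png

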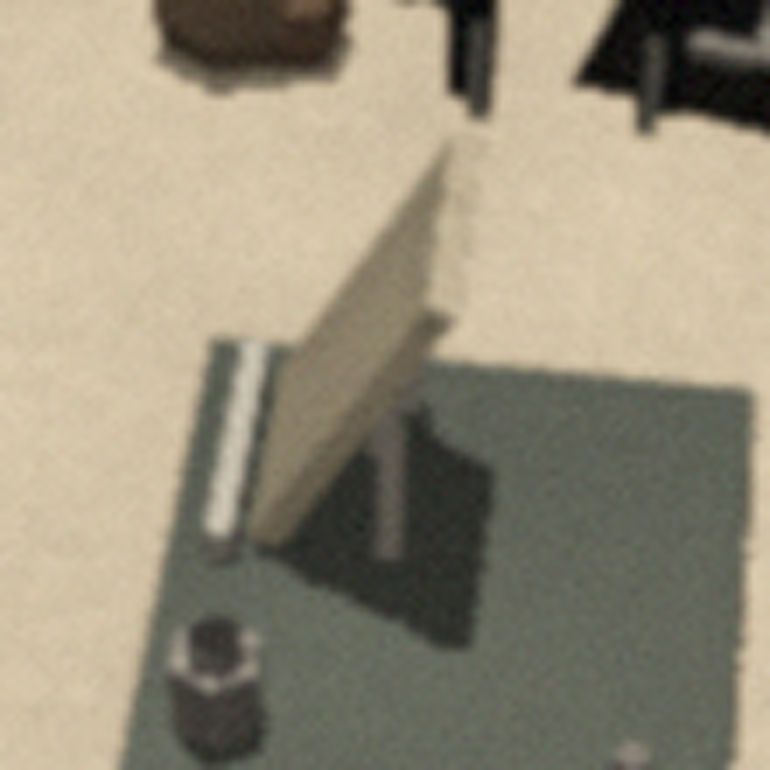

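View pics/P_w.png

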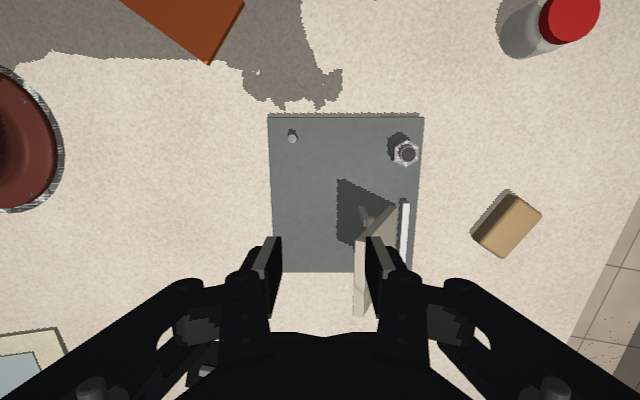

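View pics/P_t.png

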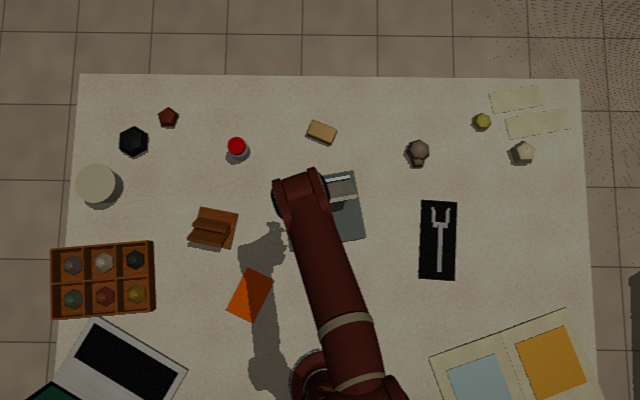

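Run:
```python
from h import *
s=load("pics/P_s.npz");S=lambda x,y:(265+x/7,140+y/7)
def pr(x,y,z): return ((proj(s,[*(Os+Rs@[x,y]),z])-[265,140])*7).round(0)
for Y in (-.005,-.008):
    print(Y,"foot front",onsy(s,*S(250,538),Y),"foot back",onsy(s,*S(275,550),Y),"top front",onsy(s,*S(420,308),Y),"top back",onsy(s,*S(448,322),Y))
    a=onsy(s,*S(275,550),Y);b=onsy(s,*S(448,322),Y);print("tilt",np.degrees(np.arctan2(a[0]-b[0],b[2]-a[2])),np.hypot(a[0]-b[0],b[2]-a[2]))
print("ref: ledge end top inner expected",pr(.06,0,.034),"outer",pr(.07,0,.034),"bolt top",pr(.055,.07,.06))
w=load("pics/P_w.npz");crop(w,330,170,430,330,4.5,"pics/c64.png")
```

```text
-0.005 foot front [ 0.0513 -0.005   0.0229] foot back [ 0.0422 -0.005   0.0177] top front [-0.0074 -0.005   0.1465] top back [-0.017  -0.005   0.1412]
tilt 25.61083347947432 0.13695579578827616
-0.008 foot front [ 0.0518 -0.008   0.0195] foot back [ 0.0426 -0.008   0.0144] top front [-0.0071 -0.008   0.1436] top back [-0.0168 -0.008   0.1383]
tilt 25.613939085347276 0.137402947566637
ref: ledge end top inner expected [224. 525.] outer [196. 522.] bolt top [207. 625.]
```

View pics/c64.png

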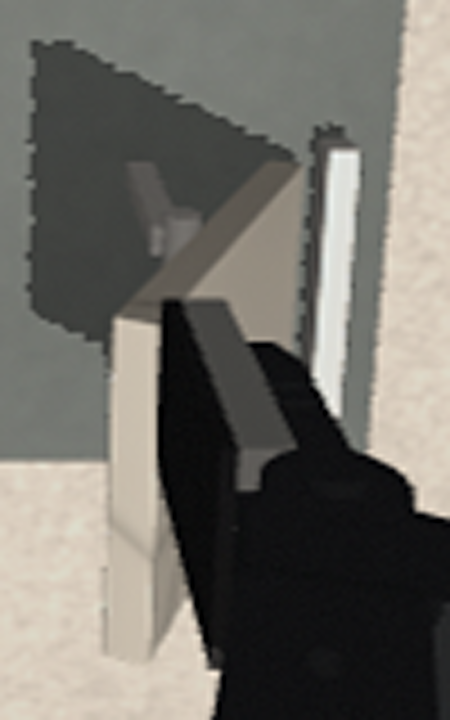

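```bash
python3 -m creep '[2.5,-0.8,0,0,0, 5,-1.6,0,0,0, 7.5,-2.4,0,0,0, 10,-3.2,0,0,0, 11.5,-3.9,-2,0,0]' && python3 -m creep '[0,0,0,0,0,0,0,0,0,0,0,0,0,0,0]'
python3 - <<'E'
from h import *
s=sense();print(st(s["tool_pos"]),s["contact_force"],s["gripper_width"])
w=grab("wrist","R_w");crop(w,230,60,400,260,3.5,"pics/c65.png")
E
```

```text
clock: 31.63
tool_pos: [0.5966, 0.0152, 0.2691]
eef_rot: [1.43, 1.561, 0.049]
contact_force: [1.0, -0.2, -0.1]
gripper_width: 0.499
clock: 31.88
tool_pos: [0.5909, 0.017, 0.2663]
eef_rot: [-2.148, 1.569, 2.757]
contact_force: [-0.4, -0.3, 1.2]
gripper_width: 0.497
[ 0.0546 -0.011   0.2663] [-0.38081132 -0.27439457  1.19508593] 0.49687059449661647
```

View pics/c65.png

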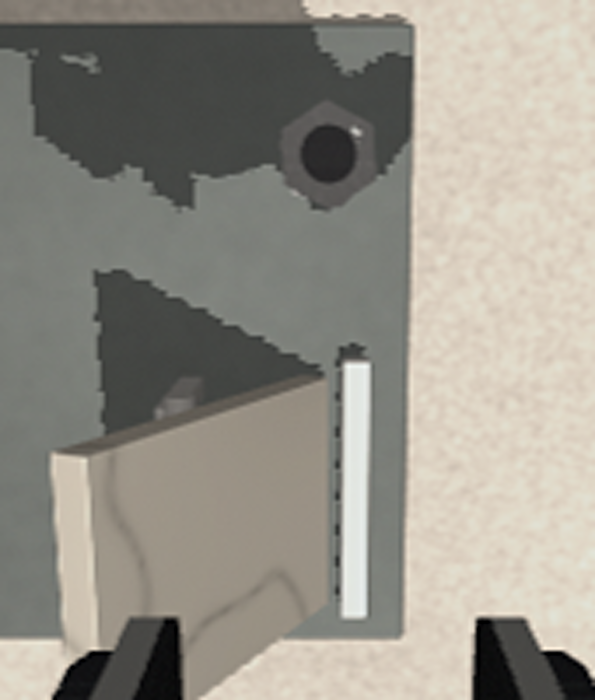

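Run:
```python
from h import *
t=load("pics/P_t.npz");im=t["image"].astype(int)
b=np.zeros(im.shape[:2],np.uint8);b[203:277,424:454]=(im[203:277,424:454].min(2)>50)
ys,xs=np.nonzero(b);ok=xs<450;ys,xs=ys[ok],xs[ok]
a=onz(t,xs[ys==ys.min()+2].mean(),ys.min(),.012);e=onz(t,xs[ys>ys.max()-4].mean(),ys.max()+.5,.012);d=(a-e)/np.linalg.norm(a-e);print("spanner grip",e+.1*d,np.linalg.norm(a-e),"mat centre (.4315,-.338)")
from bench import bot
print(bot.hand_in())
```

```text
spanner grip [ 0.43651758 -0.34181684  0.012     ] 0.19447554793413607 mat centre (.4315,-.338)
the job is handed in; nothing more can be done
None
```

I tightened the jam nut with the spanner on the lower nut, put the spanner back on its mat and leaned the marble slab on the stand. I handed in at about 32 s of the 72 s. No verdict was returned, so these results are only from my own measurements.

- **Nuts:** The spanner lay flat on the lower nut, about 1 mm off centre, with its handle against the pin. I turned the jam nut about 90° clockwise until the torque rose and it stopped moving against the lower nut. Its angle to the lower nut is then about 1.25 rad by picture. The lower nut turned an estimated 0.27–0.32 rad, against the 0.5 limit; that is more than pin and jaw play alone explain.
- **Spanner:** It lies flat, with its grip point about 6 mm from the mat's centre.
- **Slab:** As it left the holder it swung upright and slipped down to the fingertips. I set its foot on the plate, took it again lower down, pushed it upright and lowered it onto the rest bar between the fingers, with under 5 N on the tool while lowering.
    - **Final pose:** It is centred on the bar to about 1 mm and square to about 1°. Its computed centre is x +19, y −50, z +85 mm.
    - **Tilt:** My last close view gave about 26.3°, and the side view gave 25.6° with a coarser reading of the foot. Both are inside 24–36° but on the low side, because the foot stands about 5 mm short of the ledge. I left it there rather than risk another lift.
- **Other checks:** The jar, granite and sandstone look unmoved in the last top view. The robot was clear of everything at hand-in.

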